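# Lock the tablet stand and wipe the screen

## Task

Lock the tablet stand by pressing its lever down until it snaps past its catch and stays down. Then take the wiper from its tray and wipe along the middle of the sloping screen, from the lever's end right across to the other end, with the pad flat on the glass under light, steady pressure all the way. Finally put the wiper back flat in its tray, pad down, and leave the other things on the counter as they are.

Things in the scene. Friction and masses are not known exactly. Their poses are not given: they have to be found in the camera images.
- tablet: Black tablet 200 x 130 x 9 mm, lying across an aluminium stand; screen faces the robot, 0.56 rad (32 deg) from level. Origin: centre of the screen face, 82 mm up. x up the slope (130 mm), y along the 200 mm to the end away from the lever, z out of the screen. Lip at the lower edge, 4 mm proud. Sprung: gives along -z from about 1.5 N, then 0.5 N per mm, hard stop after 12 mm.
- stand: The stand, fixed to the counter: aluminium foot 170 x 200 x 18 mm. Origin: centre of the foot's underside; x points from its front (towards the robot) to its back, y along the tablet's length, z up. The tablet's centre is straight above the origin. The lever's pivot is at (30, -140, 38) mm.
- lever (a joint): Lock lever at the -y side of the stand: steel arm with black paddle, 115 mm long, pivot at the back, paddle towards the robot. 0: raised 0.5 rad above level (start); grows as it is pressed, to a stop at 0.58. A spring pushes it up, 3 N at the paddle, about 10 N near 0.3 where it rides over a detent pin; past that the pin holds it down at about 0.5.
- lever_pad (a point): Centre of the upper face of the lever's black paddle (40 x 26 mm), 95 mm from the pivot; about 89 mm above the counter when raised, about 40 mm when locked. It moves with the lever.
- wiper: Wiping block, lies in its tray: firm grey pad 90 x 40 x 10 mm below, white plastic back 94 x 44 mm up to 22 mm height, and on it an upright white grip rib 80 mm long (along x), 18 mm thick (along y), reaching 64 mm above the pad's underside. Mass about 160 g. Origin: centre of the pad's underside; x along its length, z up out of the rib.
- tray: Shallow wooden tray fixed to the counter, 130 (x) x 76 (y) mm outside, 120 x 66 mm inside, floor 5 mm thick, rim 12 mm above the counter. Origin: centre of its underside.
- tongs: Steel sugar tongs lying on the counter, 145 mm long, 12 mm high. Origin: centre of underside. Leave alone.
- butter_dish: Glass butter dish with cover, 100 x 190 x 74 mm. Origin: centre of underside. Leave alone.
- juicer: Yellow plastic citrus juicer, 125 mm across, 83 mm high. Origin: centre of underside. Leave alone.
- shaker: Empty steel shaker with a flip-top lid, 70 mm across, 164 mm high. Origin: centre of underside. Leave alone.
- mug: White ceramic mug standing on the counter, 82 mm across, 92 mm high, handle at its +y side. Origin: centre of underside. Leave alone.

How it is judged (in metres and radians):
On the way, in this order (a step that is already met when the one before it is completed fails the run):
1. the lock lever is pressed down and stays down (value of joint lever above 0.42 rad), for 0.3 s.
2. the wiper lies flat on the screen's middle band with light pressure (0.7 to 16 N), at the lever's end of the screen (contact force between wiper and tablet between 0.7 and 16 N and x of wiper in the frame of tablet between -0.03 and 0.03 m and angle between the z axis of wiper and the z axis of tablet, either way round below 0.2 rad and value of joint lever above 0.42 rad and y of wiper in the frame of tablet below -0.058 m), for 0.04 s.
3. the wiper lies flat on the screen's middle band with light pressure (0.7 to 16 N), a quarter of the way across (contact force between wiper and tablet between 0.7 and 16 N and x of wiper in the frame of tablet between -0.03 and 0.03 m and angle between the z axis of wiper and the z axis of tablet, either way round below 0.2 rad and value of joint lever above 0.42 rad and y of wiper in the frame of tablet between -0.05 and -0.028 m), for 0.04 s.
4. the wiper lies flat on the screen's middle band with light pressure (0.7 to 16 N), near the middle (contact force between wiper and tablet between 0.7 and 16 N and x of wiper in the frame of tablet between -0.03 and 0.03 m and angle between the z axis of wiper and the z axis of tablet, either way round below 0.2 rad and value of joint lever above 0.42 rad and y of wiper in the frame of tablet between -0.02 and 0 m), for 0.04 s.
5. the wiper lies flat on the screen's middle band with light pressure (0.7 to 16 N), just past the middle (contact force between wiper and tablet between 0.7 and 16 N and x of wiper in the frame of tablet between -0.03 and 0.03 m and angle between the z axis of wiper and the z axis of tablet, either way round below 0.2 rad and value of joint lever above 0.42 rad and y of wiper in the frame of tablet between 0.008 and 0.028 m), for 0.04 s.
6. the wiper lies flat on the screen's middle band with light pressure (0.7 to 16 N), three quarters across (contact force between wiper and tablet between 0.7 and 16 N and x of wiper in the frame of tablet between -0.03 and 0.03 m and angle between the z axis of wiper and the z axis of tablet, either way round below 0.2 rad and value of joint lever above 0.42 rad and y of wiper in the frame of tablet between 0.035 and 0.053 m), for 0.04 s.
7. the wiper lies flat on the screen's middle band with light pressure (0.7 to 16 N), at the far end of the screen (contact force between wiper and tablet between 0.7 and 16 N and x of wiper in the frame of tablet between -0.03 and 0.03 m and angle between the z axis of wiper and the z axis of tablet, either way round below 0.2 rad and value of joint lever above 0.42 rad and y of wiper in the frame of tablet above 0.06 m), for 0.04 s.
At the end, for the whole second after the job is handed in: The lever is locked down (above 0.42 rad), and the wiper lies released and still on the tray's floor, pad down, level to 0.1 rad, within 20 mm along and 18 mm across of the tray's centre (value of joint lever above 0.42 rad and x of wiper in the frame of tray between -0.02 and 0.02 m and y of wiper in the frame of tray between -0.018 and 0.018 m and z of wiper in the frame of tray between 0.002 and 0.009 m and angle between wiper's own z axis and vertical below 0.1 rad and linear speed of wiper below 0.02 m/s); the robot touches nothing.
It fails at once if the wiper is pressed on the tablet with more than 25 N (contact force between wiper and tablet above 25 N).
It fails at once if the tongs, butter dish, juicer, shaker or mug is moved more than 40 mm (distance of any of tongs, butter_dish, juicer, shaker, mug from where it was at the start of the episode above 0.04 m).
It also fails if it takes over 69 s, if anything falls off the work surface, if the arm or the gripper's body presses on something with over 40 N, if the wrist force passes 120 N, or if a joint passes its speed limit or range.

## Robot

A 6-joint arm with a two-finger parallel gripper is mounted at the origin on the work surface. World frame = base frame: x ahead of the robot, y to its left, z up, the work surface at z = 0. Lengths are in mm, angles in rad, forces in N, time in s.
With the tool pointing down it reaches from about 400 to 925 mm from the base axis. Payload 12.5 kg.
Tool frame: the origin (TCP) lies midway between the tips of the shut fingers; the grasp point (between the pads) lies 19 mm behind it; z points along the fingers, y is the line along which they close (so a half turn about z gives the same grasp; the last joint's range is limited). The gripper opens to 95 mm and grips with 3 to 60 N. Pads are 20 mm wide; open, the fingers measure 119 mm over their backs; the gripper's body (75 mm by 180 mm) begins 59 mm behind the grasp point.
Start: joints at [1.125, 0.491, 1.559, -0, 1.092, -0.106], TCP at [208.297, 589.29, 186.061] pointing down, gripper open.
Joint ranges: [-3.1, 3.1], [-0.84, 2.19], [0.05, 2.79], [-1.13, 4.28], [0.06, 2.93], [-2.69, 2.69]. Speed limits (rad/s): [2.22, 2.22, 2.79, 3.14, 3.14, 3.14].

## Interface

Orientations are given as [roll, pitch, yaw] about the fixed x, y, z axes, in that order (R = Rz(yaw) Ry(pitch) Rx(roll)).
In Python, from cell import env gives the robot as it stands.
- The arm moves only by the tool arm_command, never from a script. Its argument "targets" is a list of rows, each a list of 5 numbers: the shift along the tool's x, y, z in mm, then the turn about the tool's z in degrees, then the opening, from 0 (shut) to 1 (fully open). In form: [[tx, ty, tz, roll, fingers], ...]. A call has 1 to 5 rows; each row is the pose to reach, as a shift and turn from the pose commanded when the call began, along the tool's axes at that moment; what a row does not reach only later rows make up. A row lasts 1/10 s, in which the tool goes at most 50 mm and 8.59 degrees, less where a joint would pass 70% of its speed; a pose out of reach is approached as far as the arm can. A call with a gripper value outside its range is refused whole. The fingers move at their own pace and stop on an object; the grip force is fixed at half the most. Time passes only in rows, so rows that repeat a pose let the fingers close. It gives the time, the measured TCP pose, the force, the opening and the grip force at its end, in the units of the state.
- env.state(): the state, without advancing time (a new reading comes with each control period).
- env.read_camera(name): name is "scene" or "top" or "wrist"; returns a dict with "frame" (420x560x3 uint8, red, green, blue), "vertical_fov" (degrees; the focal length in pixels is half the picture's height over the tangent of half this angle, whatever the lens; pixels are square), "cx", "cy" (the principal point, pixels), "k1" (the pictures are not rectified: a ray, as slopes to the right and down, at radius r is drawn at 1 + k1 r^2 times it, then the intrinsics apply), "world_from_camera" (4x4, takes a point from camera to world coordinates); the wrist camera has in their place "hand_eye" (4x4, takes a point from camera to tool coordinates, whose origin is the TCP and whose axes are the flange's). Camera axes: x right, y down, z forward; pixel columns grow to the right and rows downward; lengths in mm; the calibration is good to about 2 mm. A picture is of the moment at which its call begins: read the wrist's pose just before it. There is no depth.
- env.job_done(): hands the job in; it is judged then, once.
The state is a dict: "t": time; "joints": joint angles; "qvel": joint speeds; "tau": joint torques, N m; "eef_pos": TCP position; "tcp_rot": TCP orientation; "ft_force": force on the tool from outside, world axes, zero at the start; "moment": the same for the moment, N m; "opening": opening from 0.0 (shut) to 1.0 (fully open); "grip_force": force on a finger pad.
Only numpy, scipy, OpenCV 4.12 (cv2) and the standard library are available. Lean on these libraries where they do the work, as an engineer would, in place of code of your own. Each camera call takes 0.05 s, during which the arm holds its last target. There are 200 camera calls.

## Working session

There is one attempt and no reset: what is moved stays moved. The work goes in short steps, Python scripts to look and compute and a tool call to move; the robot and the scene stay as the last step left them, time stands still between calls to the robot, and variables do not carry over. Pictures are saved under pics/ and viewed, at most 10 in all, crops included, and the job is handed in when it is done.

Besides the shell and the picture viewer there is one more tool, called after "Request:" in YAML: its name, and indented under it one key for each argument. arm_command: Moves the arm, as the interface text tells. Its arguments: {"type":"object","properties":{"targets":{"type":"array","items":{"type":"array","items":{"type":"number"}}}},"required":["targets"]}

```bash
mkdir -p pics; ls
cat > h.py <<'E'
import numpy as np, cv2
from cell import env
def cam(n,save=None):
    c=env.read_camera(n)
    if save: cv2.imwrite(f'pics/{save}.png',c['frame'][:,:,::-1])
    return c
def ray(c,u,v,T=None):
    T=np.array(c['world_from_camera'] if T is None else T)
    f=210/np.tan(np.radians(c['vertical_fov'])/2)
    d=np.array([(u-c['cx'])/f,(v-c['cy'])/f]); s=d.copy()
    for _ in range(20): s=d/(1+c['k1']*(s@s))
    return T[:3,3],T[:3,:3]@np.array([s[0],s[1],1])
def onz(c,u,v,z,T=None):
    o,d=ray(c,u,v,T); return o+d*(z-o[2])/d[2]
def proj(c,p,T=None):
    T=np.array(c['world_from_camera'] if T is None else T)
    q=np.linalg.inv(T)@np.append(p,1); s=q[:2]/q[2]
    f=210/np.tan(np.radians(c['vertical_fov'])/2)
    return s*(1+c['k1']*(s@s))*f+[c['cx'],c['cy']]
def two(c1,p1,c2,p2):
    o1,d1=ray(c1,*p1);o2,d2=ray(c2,*p2)
    t=np.linalg.lstsq(np.c_[d1,-d2],o2-o1,rcond=None)[0]
    a=o1+d1*t[0];b=o2+d2*t[1]; return (a+b)/2,np.linalg.norm(a-b)
def wT():
    from scipy.spatial.transform import Rotation as R
    s=env.state();T=np.eye(4);T[:3,:3]=R.from_euler('xyz',s['tcp_rot']).as_matrix();T[:3,3]=s['eef_pos'];return T
E
python3 - <<'E'
from h import *
np.set_printoptions(suppress=True,precision=3)
print(env.state())
for n in('scene','top','wrist'):
    c=cam(n,n+'0'); print({k:v for k,v in c.items() if k!='frame'})
E
```

```text
pics
{'t': 0.0, 'joints': array([ 1.125,  0.492,  1.559, -0.   ,  1.092, -0.106]), 'qvel': array([-0.   ,  0.001, -0.   , -0.001,  0.   ,  0.001]), 'tau': array([ -0.002, -61.263, -25.818,   0.069,   0.048,  -0.   ]), 'eef_pos': array([208.16 , 589.001, 185.425]), 'tcp_rot': array([-3.14 , -0.   ,  2.802]), 'ft_force': array([-0.436, -0.592, -0.144]), 'moment': array([0.013, 0.005, 0.037]), 'grip_force': 0.0, 'opening': 1.0001279133146364}
{'vertical_fov': 52.54518780377812, 'cx': 277.06847403356664, 'cy': 207.2853196741502, 'k1': 0.034844493019361246, 'world_from_camera': array([[  -0.252,    0.555,   -0.793, 1528.339],
       [   0.968,    0.132,   -0.214,  207.871],
       [  -0.014,   -0.821,   -0.57 ,  745.049],
       [   0.   ,    0.   ,    0.   ,    1.   ]])}
{'vertical_fov': 42.23295972950007, 'cx': 277.6866071193059, 'cy': 198.12218626223944, 'k1': -0.19770392716074797, 'world_from_camera': array([[  -0.027,   -0.99 ,    0.14 ,  354.199],
       [  -0.999,    0.029,    0.015,  -63.182],
       [  -0.019,   -0.139,   -0.99 , 1861.727],
       [   0.   ,    0.   ,    0.   ,    1.   ]])}
{'vertical_fov': 68.21287950670823, 'cx': 287.4909970366366, 'cy': 204.26215697305796, 'k1': -0.020899884506757584, 'hand_eye': array([[   0.001,   -0.968,   -0.252,   70.817],
       [   1.   ,    0.001,   -0.   ,   -0.414],
       [   0.   ,   -0.252,    0.968, -198.211],
       [   0.   ,    0.   ,    0.   ,    1.   ]])}
```

View pics/top0.png

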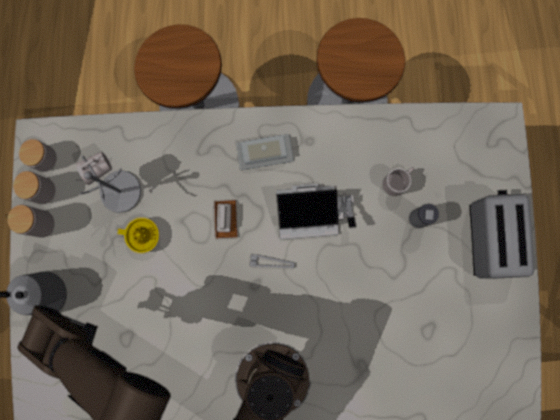

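View pics/scene0.png

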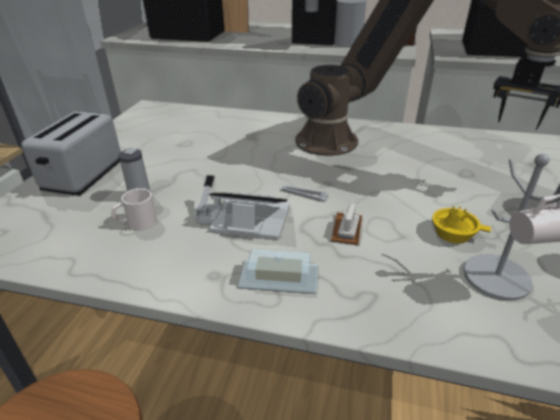

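Run:
```python
from h import *
np.set_printoptions(suppress=True,precision=1)
c=cam('top'); f=c['frame']; hsv=cv2.cvtColor(f,cv2.COLOR_RGB2HSV)
def comp(m,win,name):
    w=np.zeros_like(m); x0,x1,y0,y1=win; w[y0:y1,x0:x1]=m[y0:y1,x0:x1]
    n,l,s,ce=cv2.connectedComponentsWithStats(w); i=1+np.argmax(s[1:,4])
    r=cv2.minAreaRect(np.argwhere(l==i)[:,::-1].astype(np.float32)); print(name,s[i],r); return cv2.boxPoints(r)
tr=comp(((hsv[...,0]<20)&(hsv[...,1]>110)).astype(np.uint8),(205,245,190,245),'tray')
print('tray',[onz(c,*p,12) for p in tr], onz(c,*tr.mean(0),12))
tb=comp((f.max(2)<45).astype(np.uint8),(265,341,175,245),'tab')
for p in tb:
    z=82-np.sign(p[1]-tb[:,1].mean())*65*np.sin(.56); print('tab',p,onz(c,*p,z))
lv=comp((f.max(2)<50).astype(np.uint8),(344,362,205,235),'lev')
print('lev',onz(c,*lv.mean(0),89))
cv2.imwrite('pics/crop.png',cv2.resize(f[170:290,190:390,::-1],None,fx=4,fy=4,interpolation=2))
```

```text
tray [215 201  22  37 300] ((225.53152465820312, 218.8507080078125), (35.86429977416992, 20.319400787353516), 87.87889862060547)
tray [array([610.9, 182. ,  12. ]), array([611.4, 111.6,  12. ]), array([487.8, 109.2,  12. ]), array([487., 179.,  12.])] [549.  145.4  12. ]
tab [ 277  190   61   38 1997] ((307.84478759765625, 208.8561553955078), (34.18892288208008, 59.32532501220703), 85.10090637207031)
tab [276.8 194.4] [613.2 -34.6 116.5]
tab [335.9 189.3] [ 624.1 -227.1  116.5]
tab [338.9 223.4] [ 519.1 -238.6   47.5]
tab [279.8 228.4] [508.  -40.1  47.5]
lev [348 217   7  10  59] ((351.0, 221.5), (9.0, 6.0), 90.0)
lev [ 520.2 -274.8   89. ]
```

View pics/crop.png

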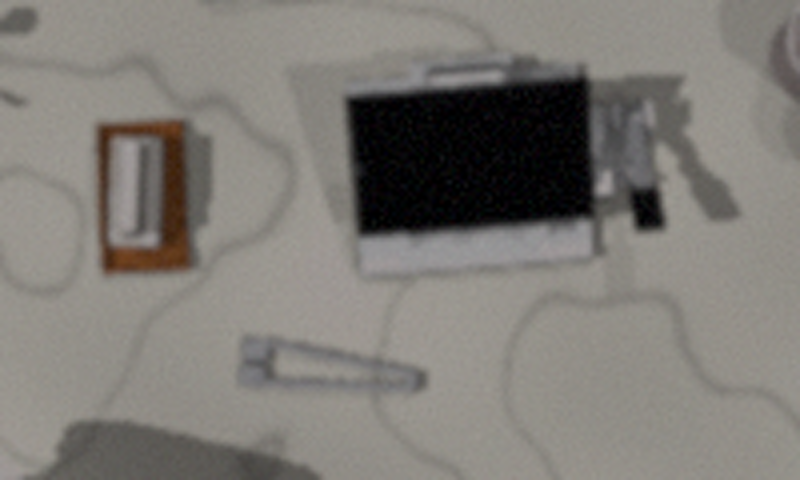

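```bash
cat >> h.py <<'E'
def go(x,y,z,yawdeg):
    s=env.state(); T=wT(); d=T[:3,:3].T@(np.array([x,y,z])-T[:3,3])
    cur=np.degrees(s['tcp_rot'][2]); r=-((yawdeg-cur+180)%360-180)
    n=np.linalg.norm(d); print('shift',d.round(1),'dist',round(n,1),'roll',round(r,2),'rows',max(n/50,abs(r)/8.59))
E
python3 -c "
from h import *
go(550,145,270,181.2)"
```

```text
shift [-470.3 -304.9  -84.1] dist 566.7 roll -20.67 rows 11.334371244125897
```

Request:
arm_command:
  targets:
    - [-40,-26,-8,0,1]
    - [-80,-52,-16,0,0.5]
    - [-120,-78,-24,0,0]
    - [-160,-104,-32,0,0]
    - [-200,-130,-40,0,0]

```text
t: 0.7
eef_pos: [354.3, 398.4, 226.4]
tcp_rot: [3.141, 0.0, 2.802]
ft_force: [0.7, 0.7, 0.5]
opening: 0.719
grip_force: 0.0
```

Request:
arm_command:
  targets:
    - [-40,-26,-8,0,0]
    - [-80,-52,-16,0,0]
    - [-120,-78,-24,0,0]
    - [-160,-104,-32,0,0]
    - [-200,-130,-40,0,0]

```text
t: 1.2
eef_pos: [499.6, 209.0, 266.5]
tcp_rot: [3.141, 0.0, 2.802]
ft_force: [0.1, 0.5, 0.5]
opening: 0.301
grip_force: 0.0
```

Request:
arm_command:
  targets:
    - [-30,-20,-2,-7,0]
    - [-60,-40,-4,-14,0]
    - [-70,-45,-4,-20.7,0]
    - [-70,-45,-4,-20.7,0]

```text
t: 1.6
eef_pos: [550.5, 143.7, 269.6]
tcp_rot: [-3.142, -0.0, -3.121]
ft_force: [-0.5, 0.7, -0.4]
opening: 0.015
grip_force: 0.0
```

Run:
```python
from h import *
s=env.state(); print(s['t'],s['eef_pos'],s['tcp_rot'],s['ft_force'])
T=wT(); c=cam('wrist','w1'); np.save('T1',T)
go(540,-200,280,184)
```

```text
1.6 [550.50146057 143.72055328 269.61342616] [-3.14151456e+00 -4.60460915e-04 -3.12066626e+00] [-0.4536736   0.71232437 -0.4465264 ]
shift [  15.8 -344.5  -10.3] dist 345.0 roll -2.99 rows 6.8993968090601285
```

View pics/w1.png

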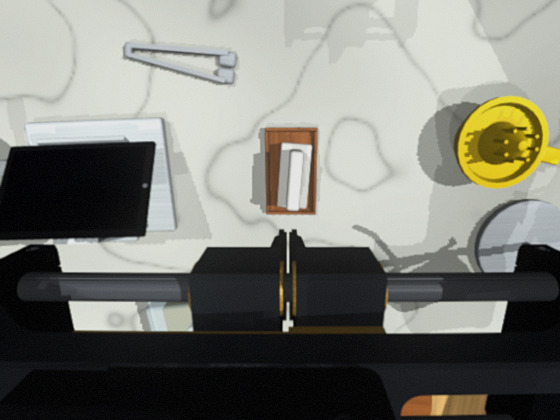

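Request:
arm_command:
  targets:
    - [3,-50,-2,-0.6,0]
    - [6,-100,-4,-1.2,0]
    - [9,-150,-6,-1.8,0]
    - [12,-200,-8,-2.4,0]
    - [15,-250,-10,-3,0]

```text
t: 2.15
eef_pos: [539.5, -105.1, 280.3]
tcp_rot: [3.141, 0.0, -3.07]
ft_force: [1.6, 0.7, -0.3]
opening: 0.002
grip_force: 0.0
```

Request:
arm_command:
  targets:
    - [0,-50,0,0,0]
    - [0,-95,0,0,0]
    - [0,-95,0,0,0]
    - [0,-95,0,0,0]

```text
t: 2.55
eef_pos: [546.9, -198.8, 279.7]
tcp_rot: [3.141, -0.001, -3.071]
ft_force: [0.4, -0.1, -0.4]
opening: 0.006
grip_force: 0.0
```

Run:
```python
from h import *
np.set_printoptions(suppress=True,precision=1)
T=wT(); np.save('T2',T); c=cam('wrist','w2'); s=env.state(); print(s['t'],s['eef_pos'],s['tcp_rot'])
W1=np.load('T1.npy')@np.array(c['hand_eye'])
f=cv2.imread('pics/w1.png'); hsv=cv2.cvtColor(f,cv2.COLOR_BGR2HSV)
win=np.zeros(f.shape[:2],np.uint8); win[115:225,255:328]=1
m=((hsv[...,0]<20)&(hsv[...,1]>90)).astype(np.uint8)*win
r=cv2.minAreaRect(np.argwhere(m)[:,::-1].astype(np.float32)); P=np.array([onz(c,*p,12,W1) for p in cv2.boxPoints(r)])
print('tray',r,P,P.mean(0),np.linalg.norm(P-np.roll(P,1,0),axis=1))
g=f.min(2).astype(int)
print(sorted(g[150:205,285:300].ravel())[::60])
win[:]=0; win[135:215,272:312]=1
for th in(150,180,200,215):
    m=((g>th)*win).astype(np.uint8); n,l,st,ce=cv2.connectedComponentsWithStats(m)
    i=1+np.argmax(st[1:,4]); r=cv2.minAreaRect(np.argwhere(l==i)[:,::-1].astype(np.float32)); b=cv2.boxPoints(r)
    P=np.array([onz(c,*p,69,W1) for p in b]); print(th,st[i],r,P.mean(0),np.linalg.norm(P-np.roll(P,1,0),axis=1))
cv2.imwrite('pics/c1.png',cv2.resize(f[110:230,230:340],None,fx=5,fy=5,interpolation=2))
```

```text
2.6 [ 547.  -198.1  279.9] [ 3.1 -0.  -3.1]
tray ((290.4999694824219, 170.5), (50.99999237060547, 84.99998474121094), -0.0) [[612.7 110.3  12. ]
 [486.2 109.7  12. ]
 [484.6 182.6  12. ]
 [611.  188.3  12. ]] [548.6 147.7  12. ] [ 78.  126.5  72.9 126.5]
[np.int64(99), np.int64(129), np.int64(151), np.int64(159), np.int64(163), np.int64(189), np.int64(211), np.int64(223), np.int64(226), np.int64(226), np.int64(227), np.int64(228), np.int64(228), np.int64(229)]
150 [ 278  143   34   68 1748] ((293.82940673828125, 176.7176513671875), (30.141727447509766, 66.80265045166016), 4.39870548248291) [547.3 151.4  69. ] [40.3 87.6 38.2 87.8]
180 [ 282  143   30   67 1225] ((296.5, 176.0), (66.0, 29.0), 90.0) [546.3 154.9  69. ] [86.6 36.7 86.6 38.7]
200 [288 152  15  58 611] ((295.0310363769531, 180.62759399414062), (10.795912742614746, 57.21833801269531), 4.763641834259033) [552.1 153.1  69. ] [14.4 75.6 13.8 75.6]
215 [289 153  13  57 524] ((294.9344787597656, 180.78622436523438), (9.467185020446777, 56.2217903137207), 4.763641834259033) [552.3 153.   69. ] [12.6 74.3 12.1 74.3]
```

View pics/w2.png

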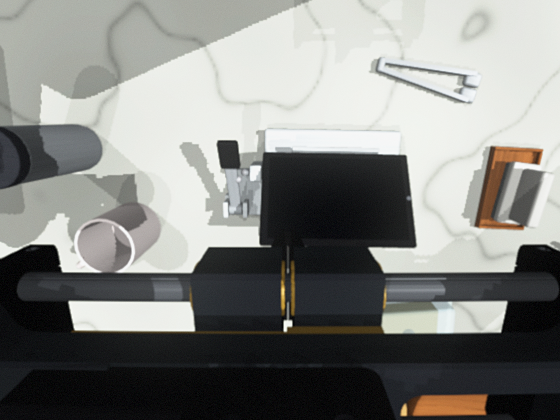

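View pics/c1.png

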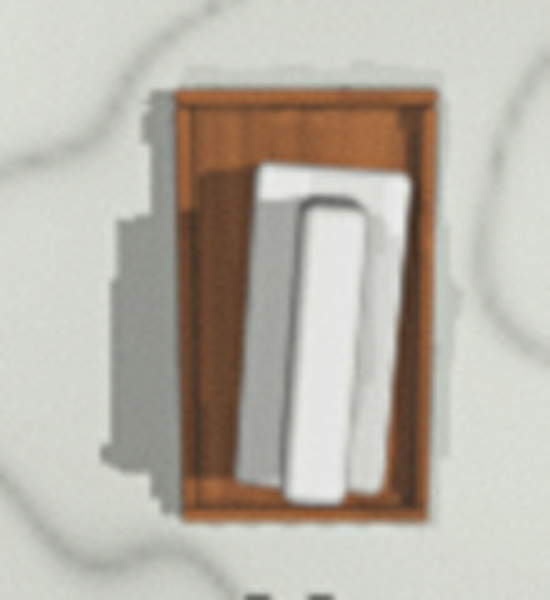

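Run:
```python
from h import *
np.set_printoptions(suppress=True,precision=1)
c=cam('wrist'); H=np.array(c['hand_eye']); W1=np.load('T1.npy')@H; W2=np.load('T2.npy')@H
q=lambda x,y:(x/5+230-.4,y/5+110-.4)
C=np.array([onz(c,*q(*p),12,W1) for p in[(178,90),(437,90),(428,520),(183,518)]])
print('tray',C,C.mean(0),np.linalg.norm(C-np.roll(C,1,0),axis=1)); d=C[2]+C[3]-C[0]-C[1]; print('yaw',np.degrees(np.arctan2(d[1],d[0])))
C=np.array([onz(c,*q(*p),69,W1) for p in[(303,200),(366,203),(345,503),(285,500)]])
print('rib',C,C.mean(0),np.linalg.norm(C-np.roll(C,1,0),axis=1)); d=C[2]+C[3]-C[0]-C[1]; print('yaw',np.degrees(np.arctan2(d[1],d[0])))
f=cv2.imread('pics/w2.png'); m=(f.max(2)<60).astype(np.uint8)
w=np.zeros_like(m); w[140:243,256:425]=m[140:243,256:425]
n,l,st,ce=cv2.connectedComponentsWithStats(w); l=(l==1+np.argmax(st[1:,4]))
h=cv2.findContours(l.astype(np.uint8),0,2)[0][0]
rows=[np.r_[y,np.where(l[y])[0][[0,-1]]] for y in range(160,240,10)]; print(np.array(rows))
print('top rows',[(x,np.where(l[:,x])[0][0]) for x in range(270,405,15)],'bot',[(x,np.where(m[200:262,x]==0)[0][:1]+200) for x in range(270,415,15)])
w[:]=0; w[130:175,210:245]=m[130:175,210:245]; r=cv2.minAreaRect(np.argwhere(w)[:,::-1].astype(np.float32)); print(r)
P=np.array([onz(c,*p,89,W2) for p in cv2.boxPoints(r)]); print('paddle',P,P.mean(0))
```

```text
tray [[485.7 110.   12. ]
 [484.  184.   12. ]
 [612.  187.1  12. ]
 [613.  112.1  12. ]] [548.6 148.3  12. ] [127.3  74.  128.   75. ]
yaw 1.1537049791100085
rib [[511.4 145.9  69. ]
 [511.8 162.   69. ]
 [591.2 159.1  69. ]
 [590.7 143.   69. ]] [551.3 152.5  69. ] [79.3 16.  79.4 16. ]
yaw -2.088295316112391
[[160 263 405]
 [170 262 406]
 [180 262 407]
 [190 262 408]
 [200 262 406]
 [210 261 411]
 [220 261 412]
 [230 260 413]]
top rows [(270, np.int64(153)), (285, np.int64(153)), (300, np.int64(154)), (315, np.int64(154)), (330, np.int64(154)), (345, np.int64(154)), (360, np.int64(155)), (375, np.int64(155)), (390, np.int64(156))] bot [(270, array([245])), (285, array([], dtype=int64)), (300, array([], dtype=int64)), (315, array([], dtype=int64)), (330, array([], dtype=int64)), (345, array([], dtype=int64)), (360, array([], dtype=int64)), (375, array([247])), (390, array([247])), (405, array([247]))]
((228.3153839111328, 154.02308654785156), (28.155881881713867, 18.977313995361328), 82.87498474121094)
paddle [[ 503.1 -289.1   89. ]
 [ 498.7 -266.    89. ]
 [ 532.8 -260.6   89. ]
 [ 537.5 -284.2   89. ]] [ 518. -275.   89.]
```

Run:
```python
from h import *
np.set_printoptions(suppress=True,precision=1)
c=cam('wrist'); H=np.array(c['hand_eye']); W2=np.load('T2.npy')@H
zl=82-65*np.sin(.56)+2; zu=82+65*np.sin(.56)
C=np.array([onz(c,u,v,z,W2) for u,v,z in[(262.5,152.7,zl),(407,155.8,zl),(414.5,247,zu),(259.7,245,zu)]])
print(C,C.mean(0),np.linalg.norm(C-np.roll(C,1,0),axis=1))
d=C[1]-C[0];e=C[2]-C[3];g=C[2]+C[3]-C[0]-C[1]
print([np.degrees(np.arctan2(-v[0],v[1])) for v in(d,e)],np.degrees(np.arctan2(g[1],g[0])))
for y in(4,5,6):
    a=np.radians(y);print(y,np.array([518,-275])-np.array([[np.cos(a),-np.sin(a)],[np.sin(a),np.cos(a)]])@[-55,-140])
go(516,-275,110,184.5)
```

```text
[[ 517.  -235.5   49.5]
 [ 506.8  -36.9   49.5]
 [ 613.8  -34.6  116.5]
 [ 624.7 -228.2  116.5]] [ 565.6 -133.8   83. ] [127.1 198.8 126.3 194. ]
[np.float64(2.9317006801082615), np.float64(3.2310223788636647)] 2.552428188840826
4 [ 563.1 -131.5]
5 [ 560.6 -130.7]
6 [ 558.1 -130. ]
shift [ 36.9 -75.  170.1] dist 189.5 roll -0.23 rows 3.7909133755623396
```

Request:
arm_command:
  targets:
    - [20,-37,30,0,0]
    - [41,-75,70,0,0]
    - [41,-75,115,0,0]
    - [41,-75,160,0,0]
    - [41,-75,160,0,0]

```text
t: 3.2
eef_pos: [509.6, -274.5, 115.3]
tcp_rot: [3.136, -0.007, -3.068]
ft_force: [-0.4, 0.8, 0.6]
opening: 0.004
grip_force: 0.0
```

Request:
arm_command:
  targets:
    - [0,0,15,0,0]
    - [0,0,25,0,0]
    - [0,0,32,0,0]
    - [0,0,38,0,0]
    - [0,0,44,0,0]

```text
t: 3.7
eef_pos: [512.2, -277.0, 76.4]
tcp_rot: [-3.141, 0.001, -3.067]
ft_force: [0.1, -0.1, 0.2]
opening: 0.007
grip_force: 0.0
```

Run:
```python
from h import *
s=env.state(); print(s['t'],s['eef_pos'],s['tcp_rot'],s['ft_force'])
cam('wrist','w3')
```

```text
3.7 [ 512.22005848 -277.04487649   76.41243476] [-3.14099466e+00  8.85314874e-04 -3.06744645e+00] [ 0.05136257 -0.08349802  0.21415   ]
```

View pics/w3.png

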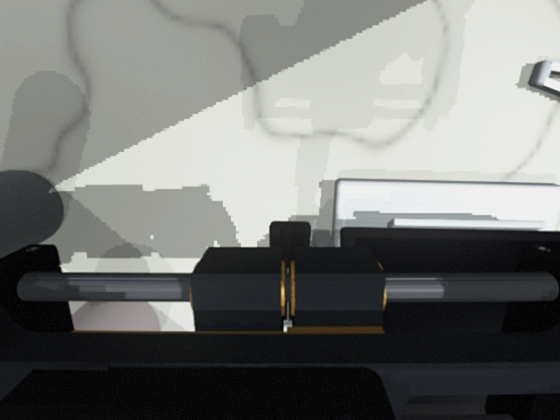

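Run:
```python
from h import *
np.set_printoptions(suppress=True,precision=1)
T=wT();c=cam('wrist');W=T@np.array(c['hand_eye'])
print('tcp px',proj(c,T[:3,3],W),env.state()['ft_force'])
for z in(92,85,76): print(z,onz(c,270,223,z,W),onz(c,310,223,z,W), np.linalg.norm(onz(c,270,223,z,W)-onz(c,310,223,z,W)))
```

```text
tcp px [288. 232.] [ 0.3 -0.6  0.7]
92 [ 500.8 -288.8   92. ] [ 499.  -264.3   92. ] 24.59147610075954
85 [ 503.1 -289.    85. ] [ 501.2 -263.6   85. ] 25.539562857570097
76 [ 506.1 -289.3   76. ] [ 504.1 -262.7   76. ] 26.758531544897963
```

Request:
arm_command:
  targets:
    - [0,0,5,0,0]
    - [0,0,10,0,0]
    - [0,0,15,0,0]
    - [0,0,20,0,0]
    - [0,0,24,0,0]

```text
t: 4.3
eef_pos: [511.9, -277.1, 51.6]
tcp_rot: [3.142, 0.0, -3.068]
ft_force: [-1.1, -0.5, 2.9]
opening: 0.008
grip_force: 1.2
```

Request:
arm_command:
  targets:
    - [0,0,4,0,0]
    - [0,0,8,0,0]
    - [0,0,11,0,0]
    - [0,0,13,0,0]
    - [0,0,13,0,0]

```text
t: 4.8
eef_pos: [511.8, -277.3, 39.0]
tcp_rot: [-3.141, 0.0, -3.068]
ft_force: [-1.5, -0.9, 5.1]
opening: 0.005
grip_force: 2.6
```

Request:
arm_command:
  targets:
    - [0,0,3,0,0]
    - [0,0,6,0,0]
    - [0,0,8,0,0]
    - [0,0,8,0,0]

```text
t: 5.2
eef_pos: [511.8, -277.1, 30.7]
tcp_rot: [3.141, -0.0, -3.068]
ft_force: [-1.0, -0.1, 2.9]
opening: 0.004
grip_force: 1.4
```

Request:
arm_command:
  targets:
    - [0,0,2,0,0]
    - [0,0,4,0,0]
    - [0,0,4,0,0]

```text
t: 5.5
eef_pos: [511.9, -277.0, 26.6]
tcp_rot: [3.141, 0.0, -3.068]
ft_force: [0.1, 0.0, 2.4]
opening: 0.003
grip_force: 0.9
```

Run:
```python
from h import *
s=env.state();print(s['eef_pos'],s['ft_force'])
cam('wrist','w4'); c=cam('scene'); cv2.imwrite('pics/s4.png',cv2.resize(np.hstack([c['frame'][150:250,120:260,::-1],cv2.imread('pics/w4.png')[190:290,220:360]]),None,fx=2.8,fy=2.8,interpolation=2))
```

```text
[ 511.90364436 -277.017098     26.62161672] [0.11913242 0.00665865 2.43931019]
```

View pics/s4.png

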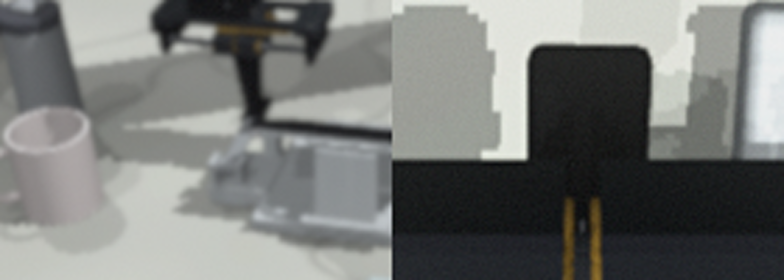

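Request:
arm_command:
  targets:
    - [0,0,1.5,0,0]
    - [0,0,3,0,0]
    - [0,0,3,0,0]

```text
t: 5.9
eef_pos: [511.8, -277.0, 23.7]
tcp_rot: [3.141, -0.0, -3.068]
ft_force: [0.2, -0.3, 0.9]
opening: 0.005
grip_force: 0.3
```

Run:
```python
from h import *
np.set_printoptions(suppress=True,precision=1)
T=wT();c=cam('wrist');W=T@np.array(c['hand_eye']);f=c['frame']
print(T[:3,3],env.state()['ft_force'],proj(c,T[:3,3],W))
m=f[:,:,:].max(2)<60
for r in range(200,250,4):
    x=np.where(m[r,255:320])[0]; print(r,x[[0,-1]]+255 if len(x) else None)
for z in(25,35,45,60,80): print(z,onz(c,268,225,z,W),np.linalg.norm(onz(c,268,225,z,W)-onz(c,312,225,z,W)))
```

```text
[ 511.8 -277.    23.7] [-0.2  0.2  1.8] [288. 232.]
200 None
204 None
208 [270 310]
212 [269 311]
216 [269 311]
220 [269 311]
224 [269 311]
228 [269 310]
232 [269 310]
236 [269 311]
240 [269 310]
244 [269 310]
248 [255 319]
25 [ 507.4 -290.7   25. ] 29.386502950252396
35 [ 504.  -290.3   35. ] 27.893990344150485
45 [ 500.7 -289.9   45. ] 26.401477738048516
60 [ 495.6 -289.3   60. ] 24.162708828895592
80 [ 488.9 -288.5   80. ] 21.177683616691773
```

Request:
arm_command:
  targets:
    - [0,0,1.5,0,0]
    - [0,0,3,0,0]
    - [0,0,3,0,0]

```text
t: 6.25
eef_pos: [511.7, -277.0, 20.7]
tcp_rot: [3.141, -0.0, -3.068]
ft_force: [0.3, 0.5, 0.4]
opening: 0.007
grip_force: 0.0
```

Request:
arm_command:
  targets:
    - [0,0,1.5,0,0]
    - [0,0,3,0,0]
    - [0,0,3,0,0]

```text
t: 6.55
eef_pos: [511.8, -277.1, 17.8]
tcp_rot: [3.141, -0.0, -3.068]
ft_force: [-0.2, -0.3, 0.3]
opening: 0.005
grip_force: 0.0
```

Request:
arm_command:
  targets:
    - [0,0,-30,0,0]
    - [0,0,-60,0,0]
    - [0,0,-100,0,0]
    - [0,0,-140,0,0]
    - [60,0,-170,0,0]

```text
t: 7.05
eef_pos: [470.2, -281.1, 183.2]
tcp_rot: [-3.138, 0.004, -3.066]
ft_force: [-0.7, -2.0, 0.5]
opening: 0.008
grip_force: 0.0
```

Request:
arm_command:
  targets:
    - [-60,0,-30,0,0]
    - [-60,0,-60,0,0]
    - [-60,0,-60,0,0]

```text
t: 7.35
eef_pos: [529.7, -276.7, 244.8]
tcp_rot: [-3.137, 0.006, -3.067]
ft_force: [-1.0, 0.2, -0.3]
opening: 0.007
grip_force: 0.0
```

Run:
```python
from h import *
np.set_printoptions(suppress=True,precision=1)
T=wT();np.save('T5',T);c=cam('wrist','w5');W=T@np.array(c['hand_eye']);f=c['frame']; print(T[:3,3])
p=proj(c,[512,-275,60],W).astype(int);print(p)
x,y=p; m=np.zeros(f.shape[:2],np.uint8); 
cv2.imwrite('pics/c5.png',cv2.resize(f[max(0,y-60):y+60,max(0,x-70):x+70,::-1],None,fx=5,fy=5,interpolation=2)); print(max(0,x-70),max(0,y-60))
```

```text
[ 529.7 -276.7  244.8]
[290 167]
220 107
```

View pics/c5.png

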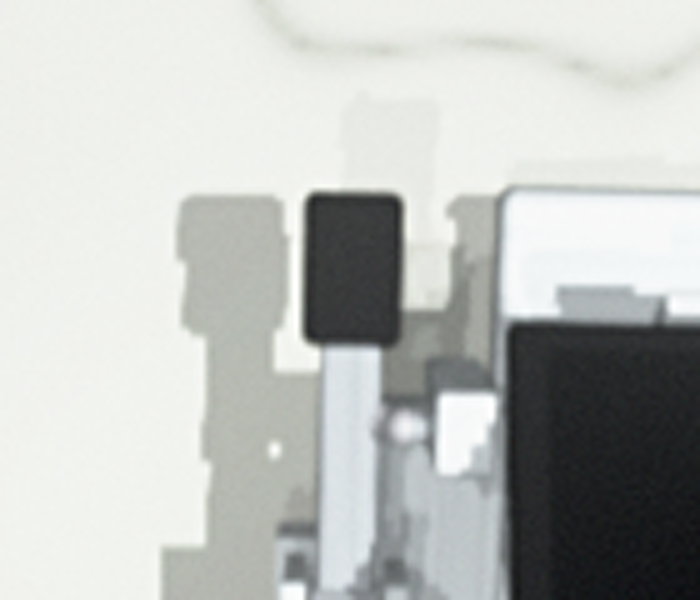

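Run:
```python
from h import *
np.set_printoptions(suppress=True,precision=1)
c=cam('wrist');W=np.load('T5.npy')@np.array(c['hand_eye'])
q=lambda x,y:(220+x/5-.4,107+y/5-.4)
for z in(25,40,55,70,85):
    C=np.array([onz(c,*q(*p),z,W) for p in[(305,192),(402,193),(400,346),(303,344)]]);print(z,C.mean(0),C[0,:2],C[1,:2],np.linalg.norm(C-np.roll(C,1,0),axis=1))
t=cam('top');f=t['frame'];m=(f.max(2)<50)[200:235,340:365];P=np.argwhere(m);print(P.mean(0)[::-1]+[340,200],P.min(0)[::-1]+[340,200],P.max(0)[::-1]+[340,200],[onz(t,*(P.mean(0)[::-1]+[340,200]),z) for z in(40,89)])
print(proj(t,[506,-275,40]),proj(t,[518,-275,89]))
p1=P.mean(0)[::-1]+[340,200];t2=dict(c,world_from_camera=W)
print(two(t,p1,t2,q(352,268)))
```

```text
25 [ 508.1 -276.2   25. ] [ 488.5 -290.3] [ 486.8 -264.7] [40.8 25.7 41.  26.4]
40 [ 506.2 -276.4   40. ] [ 487.4 -290. ] [ 485.7 -265.3] [39.3 24.8 39.6 25.4]
55 [ 504.4 -276.6   55. ] [ 486.3 -289.7] [ 484.7 -265.9] [37.8 23.9 38.1 24.5]
70 [ 502.6 -276.8   70. ] [ 485.2 -289.4] [ 483.7 -266.5] [36.4 23.  36.6 23.6]
85 [ 500.8 -277.    85. ] [ 484.1 -289.1] [ 482.6 -267.1] [34.9 22.  35.1 22.6]
[354.3 217.6] [340 200] [364 234] [array([ 537.6, -292.3,   40. ]), array([ 532.7, -286.1,   89. ])]
[349.6 227.1] [351.1 222.2]
(array([ 513. , -279.8,  119.7]), np.float64(33.431463438485814))
```

Run:
```python
from h import *
go(551.3,152.5,200,177.9)
```

```text
shift [-56.4 425.2  39.8] dist 430.7 roll 6.34 rows 8.614701736388643
```

Request:
arm_command:
  targets:
    - [-6,48,0,0,0]
    - [-13,97,0,0,0]
    - [-19,145,0,0,0]
    - [-26,193,0,0,0]
    - [-32,240,0,0,0]

```text
t: 8.0
eef_pos: [540.2, -32.5, 239.1]
tcp_rot: [3.141, -0.002, -3.068]
ft_force: [0.7, -0.6, 0.4]
opening: 0.007
grip_force: 0.0
```

Request:
arm_command:
  targets:
    - [-6,45,0,0,0]
    - [-12,90,0,0,0]
    - [-18,135,10,0,0]
    - [-22,170,25,3,0]
    - [-25,185,60,6.3,0]

```text
t: 8.5
eef_pos: [552.5, 154.7, 180.5]
tcp_rot: [3.141, 0.002, 3.105]
ft_force: [0.6, 0.3, -0.2]
opening: 0.004
grip_force: 0.0
```

Request:
arm_command:
  targets:
    - [0,0,40,0,0]
    - [0,0,80,0,0]
    - [0,0,98,0,0]
    - [0,0,98,0,0]

```text
t: 8.9
eef_pos: [550.2, 151.4, 78.9]
tcp_rot: [-3.14, -0.007, 3.105]
ft_force: [-0.1, 0.5, 0.2]
opening: 0.004
grip_force: 0.0
```

Run:
```python
from h import *
print(env.state()['ft_force'],env.state()['t']);go(551.3,152.5,69,177.9)
```

```text
[-0.08011838  0.4825882   0.18516873] 8.9
shift [-1.1  1.1  9.9] dist 10.0 roll 0.02 rows 0.2005522119151213
```

Request:
arm_command:
  targets:
    - [-1,1,3,0,0]
    - [-1,1,6,0,0]
    - [-1,1,9,0,0]
    - [-1,1,10,0,0]
    - [-1,1,10,0,0]

```text
t: 9.4
eef_pos: [553.7, 153.1, 72.7]
tcp_rot: [3.141, 0.001, 3.105]
ft_force: [0.1, -0.7, 0.8]
opening: 0.008
grip_force: 0.0
```

Request:
arm_command:
  targets:
    - [0,0,1,0,0]
    - [0,0,2,0,0]
    - [0,0,2,0,0]

```text
t: 9.7
eef_pos: [553.6, 153.1, 70.3]
tcp_rot: [3.142, -0.0, 3.105]
ft_force: [0.1, -0.2, -0.1]
opening: 0.005
grip_force: 0.0
```

Request:
arm_command:
  targets:
    - [0,0,1,0,0]
    - [0,0,2,0,0]
    - [0,0,3,0,0]
    - [0,0,3,0,0]

```text
t: 10.1
eef_pos: [553.5, 153.0, 67.2]
tcp_rot: [3.142, -0.0, 3.105]
ft_force: [-0.3, 0.9, -0.1]
opening: 0.003
grip_force: 0.0
```

Request:
arm_command:
  targets:
    - [0,0,1,0,0]
    - [0,0,2,0,0]
    - [0,0,3,0,0]
    - [0,0,3,0,0]

```text
t: 10.5
eef_pos: [553.5, 153.0, 64.2]
tcp_rot: [3.142, -0.0, 3.105]
ft_force: [0.4, -0.2, -0.1]
opening: 0.003
grip_force: 0.0
```

Request:
arm_command:
  targets:
    - [0,0,1.5,0,0]
    - [0,0,3,0,0]
    - [0,0,4,0,0]
    - [0,0,4,0,0]

```text
t: 10.9
eef_pos: [553.5, 153.1, 60.2]
tcp_rot: [3.142, -0.0, 3.105]
ft_force: [-0.3, -0.5, -0.3]
opening: 0.005
grip_force: 0.0
```

Request:
arm_command:
  targets:
    - [0,0,1.5,0,0]
    - [0,0,3,0,0]
    - [0,0,4,0,0]
    - [0,0,4,0,0]

```text
t: 11.3
eef_pos: [553.5, 153.0, 56.2]
tcp_rot: [3.142, -0.0, 3.106]
ft_force: [-0.2, 0.7, 0.3]
opening: 0.007
grip_force: 0.0
```

Request:
arm_command:
  targets:
    - [0,0,1.5,0,0]
    - [0,0,3,0,0]
    - [0,0,3,0,0]

```text
t: 11.6
eef_pos: [553.5, 153.0, 53.2]
tcp_rot: [3.142, -0.0, 3.105]
ft_force: [0.3, 0.3, -0.9]
opening: 0.005
grip_force: 0.0
```

Request:
arm_command:
  targets:
    - [0,0,1.5,0,0]
    - [0,0,3,0,0]
    - [0,0,3,0,0]

```text
t: 11.9
eef_pos: [553.5, 153.0, 50.1]
tcp_rot: [3.142, -0.0, 3.105]
ft_force: [-0.3, -0.6, 0.2]
opening: 0.004
grip_force: 0.0
```

Run:
```python
from h import *
c=cam('wrist','w6'); s=cam('scene'); a=c['frame'][150:290,200:380,::-1]; b=s['frame'][180:270,300:416,::-1]
cv2.imwrite('pics/c6.png',np.hstack([cv2.resize(a,(400,311),interpolation=2),cv2.resize(b,(400,311),interpolation=2)]))
```

```text
(no output)
```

View pics/c6.png

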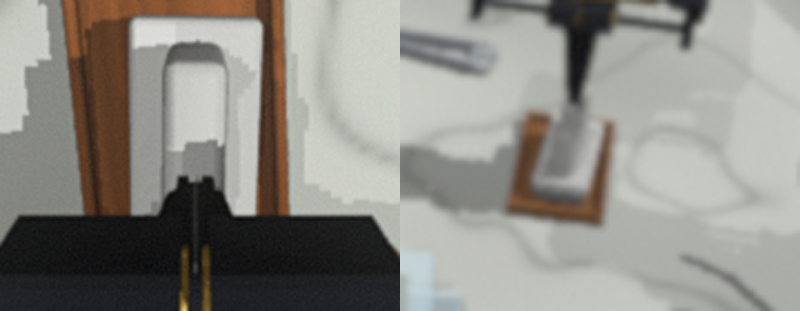

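Run:
```python
from h import *
np.set_printoptions(suppress=True,precision=1)
s=cam('scene');T=wT();p=T[:3,3];print(p,env.state()['ft_force'])
for z in(0,10,19,30): print(z,proj(s,p+[0,0,z]))
f=s['frame'].max(2)[195:225,335:370]
for r in range(195,225,2): print(r,f[r-195,8:28:2])
w=cam('wrist');H=np.array(w['hand_eye'])
for z in(0,-10,-19):print(proj(w,np.array([0,0,z]),H))
f=w['frame'].max(2)
for r in range(220,246,2): print(r,f[r,274:304:2])
# rib far ends
print([proj(s,[552+a,152.5,69]) for a in(-40,40)])
```

```text
[553.6 153.   50.4] [-0.2 -0.4  0.2]
0 [349.9 215.4]
10 [350.2 212.5]
19 [350.5 209.8]
30 [350.8 206.5]
195 [187 184 146  42  23  26  88 162 175 176]
197 [189 186 148  46  26  32 111 169 174 174]
199 [189 187 151  50  25  47 132 171 170 168]
201 [182 184 149  49  26  63 148 168 168 171]
203 [178 178 143  49  30  93 159 169 174 176]
205 [179 177 147  58  39 123 173 175 176 177]
207 [179 178 154  71  50 132 168 178 178 178]
209 [175 172 148  90  73 124 164 178 178 179]
211 [168 171 139 124 108 129 168 179 180 179]
213 [145 170 130 121 122 139 165 174 176 177]
215 [122 140 122 119 124 146 179 180 153 153]
217 [132 125 121 121 126 152 176 181 129 137]
219 [132 125 129 129 134 159 175 175 120 138]
221 [131 119 123 130 145 164 181 170 111 146]
223 [133 119 122 132 151 171 184 152 108 155]
[288.  231.9]
[288.1 237.1]
[288.1 242.3]
220 [125 140 148 153 136 131 133 135 133 131 134 125 111 105 179]
222 [125 141 151 154 136 131 132 133 130 134 131 128 111 102 180]
224 [124 141 150 155 136 135 131 134 134 134 133 125 110 100 179]
226 [124 143 152 152 136 136 134 135 135 135 134 125 108  98 180]
228 [125 142 152 137 120 120 135 125 125 117 119 126 108 102 180]
230 [126 144 148  54  24  58 140 112  96  24  30  94 107  97 182]
232 [124 144 148  44  25  27  55  52  36  22  24  74 109  96 181]
234 [128 143 130  27  24  26  32  39  26  19  24  54  87  98 178]
236 [125  79  30  20  22  22  34  38  26  20  25  23  30 118 180]
238 [ 83  18  22  17  20  21  29  38  24  21  25  22  21  42 176]
240 [ 32  24  21  22  20  23  28  38  26  18  24  24  25  20 156]
242 [20 20 20 18 18 23 25 37 23 21 22 21 20 17 71]
244 [16 22 20 23 22 19 28 36 23 21 22 25 21 18 31]
[array([352. , 201.7]), array([348.6, 217.9])]
```

Request:
arm_command:
  targets:
    - [0,0,-8,0,0.7]
    - [0,0,-8,0,0.7]
    - [0,0,-8,0,0.7]
    - [0,0,-8,0,0.7]
    - [0,0,-8,0,0.7]

```text
t: 12.6
eef_pos: [553.5, 153.0, 58.3]
tcp_rot: [3.142, -0.0, 3.105]
ft_force: [-0.1, -0.9, 0.3]
opening: 0.368
grip_force: 0.0
```

Request:
arm_command:
  targets:
    - [0,0,0,0,0.7]
    - [0,0,10,0,0.7]
    - [0,0,22,0,0.7]
    - [0,0,34,0,0.7]
    - [0,0,40,0,0.7]

```text
t: 13.1
eef_pos: [552.8, 152.9, 16.5]
tcp_rot: [-3.141, -0.002, 3.106]
ft_force: [1.0, 0.6, 0.2]
opening: 0.697
grip_force: 0.0
```

Request:
arm_command:
  targets:
    - [0,0,0,0,0.3]
    - [0,0,0,0,0.2]
    - [0,0,0,0,0.17]
    - [0,0,0,0,0.17]
    - [0,0,0,0,0.17]

```text
t: 13.6
eef_pos: [553.7, 153.1, 18.7]
tcp_rot: [3.141, 0.001, 3.106]
ft_force: [0.0, -0.3, 0.5]
opening: 0.336
grip_force: 0.0
```

Request:
arm_command:
  targets:
    - [0,0,0,0,0.17]
    - [0,0,0,0,0.17]
    - [0,0,0,0,0.17]

```text
t: 13.9
eef_pos: [553.6, 153.0, 18.5]
tcp_rot: [3.142, 0.0, 3.105]
ft_force: [-0.3, -0.6, 0.9]
opening: 0.184
grip_force: 30.0
```

Request:
arm_command:
  targets:
    - [0,-2,-1,0,0]
    - [0,-4,-2.5,-1.6,0]
    - [0,-4,-2.5,-3.2,0]
    - [0,-4,-2.5,-3.2,0]

```text
t: 14.3
eef_pos: [553.4, 149.0, 20.8]
tcp_rot: [3.142, -0.0, -3.121]
ft_force: [0.1, 0.8, -1.9]
opening: 0.188
grip_force: 30.0
```

Request:
arm_command:
  targets:
    - [6,0,0,0,0]
    - [12,0,0,0,0]
    - [15,0,0,0,0]
    - [15,0,0,0,0]

```text
t: 14.7
eef_pos: [537.9, 148.8, 20.9]
tcp_rot: [3.142, -0.0, -3.122]
ft_force: [0.1, 0.4, -1.0]
opening: 0.188
grip_force: 30.0
```

Request:
arm_command:
  targets:
    - [2,0,-0.5,0,0]
    - [4,0,-1,0,0]
    - [6,0,-2,0,0]
    - [6,0,-2,0,0]

```text
t: 15.1
eef_pos: [533.6, 148.7, 23.2]
tcp_rot: [3.141, 0.003, -3.122]
ft_force: [4.2, 0.2, -3.4]
opening: 0.185
grip_force: 30.0
```

Request:
arm_command:
  targets:
    - [2,0,-1.5,0,0]
    - [4,0,-3,0,0]
    - [6,0,-4.5,0,0]
    - [8,0,-6,0,0]
    - [8,0,-6,0,0]

```text
t: 15.6
eef_pos: [525.4, 148.5, 29.3]
tcp_rot: [3.141, 0.002, -3.122]
ft_force: [3.8, 0.2, -2.7]
opening: 0.185
grip_force: 30.0
```

Request:
arm_command:
  targets:
    - [3,0,-1.7,0,0]
    - [6,0,-3.2,0,0]
    - [9,0,-4.4,0,0]
    - [12,0,-5.3,0,0]
    - [12,0,-5.3,0,0]

```text
t: 16.1
eef_pos: [513.4, 148.3, 34.6]
tcp_rot: [3.141, 0.003, -3.122]
ft_force: [4.6, -0.4, -3.4]
opening: 0.187
grip_force: 30.0
```

Request:
arm_command:
  targets:
    - [3,0,-1,0,0]
    - [6,0,-1.8,0,0]
    - [8,0,-2.4,0,0]
    - [8,0,-2.4,0,0]

```text
t: 16.5
eef_pos: [505.6, 148.2, 37.0]
tcp_rot: [3.141, 0.003, -3.122]
ft_force: [5.6, 0.1, -3.3]
opening: 0.183
grip_force: 30.0
```

Request:
arm_command:
  targets:
    - [-2,0,-20,0,0]
    - [-2,0,-60,0,0]
    - [-2,0,-100,0,0]
    - [-2,0,-140,0,0]
    - [-2,0,-160,-1.8,0]

```text
t: 17.0
eef_pos: [506.5, 148.2, 199.7]
tcp_rot: [3.141, 0.002, -3.09]
ft_force: [0.2, -0.1, -2.9]
opening: 0.186
grip_force: 30.0
```

Run:
```python
from h import *
np.set_printoptions(suppress=True,precision=0,linewidth=200)
s=env.state();print(s['t'],s['eef_pos'],s['ft_force'],s['opening'])
w=cam('wrist','w7');H=np.array(w['hand_eye']);f=w['frame'].min(2)
for th in(0,20,26,32,38,44):
    t=np.radians(th);o=[th]
    for a,b in[(-42,13),(-49,-29),(-49,-41),(-47,-51)]:
        x,z=a*np.cos(t)-b*np.sin(t),a*np.sin(t)+b*np.cos(t); o.append(proj(w,np.array([-x,0,-37-z]),H)[1])
    print(np.array(o))
print('rows mid',[(r,int(np.median(f[r,284:293]))) for r in range(60,250,4)])
print('rows side',[(r,int(np.median(f[r,258:266])),int(np.median(f[r,312:318]))) for r in range(60,250,4)])
go(543.6,-204.2,220,183)
```

```text
17.0 [506. 148. 200.] [ 0. -0. -3.] 0.18639060495267373
[  0. 185. 161. 159. 160.]
[ 20. 176. 177. 180. 185.]
[ 26. 176. 183. 188. 194.]
[ 32. 176. 190. 195. 202.]
[ 38. 177. 197. 203. 211.]
[ 44. 179. 204. 212. 220.]
rows mid [(60, 186), (64, 196), (68, 196), (72, 197), (76, 196), (80, 197), (84, 197), (88, 197), (92, 197), (96, 197), (100, 200), (104, 200), (108, 201), (112, 199), (116, 200), (120, 198), (124, 191), (128, 187), (132, 189), (136, 200), (140, 201), (144, 204), (148, 203), (152, 204), (156, 205), (160, 193), (164, 50), (168, 54), (172, 62), (176, 60), (180, 62), (184, 60), (188, 60), (192, 62), (196, 143), (200, 202), (204, 212), (208, 212), (212, 212), (216, 142), (220, 145), (224, 145), (228, 145), (232, 145), (236, 144), (240, 145), (244, 144), (248, 114)]
rows side [(60, 196, 189), (64, 196, 197), (68, 196, 196), (72, 197, 194), (76, 196, 176), (80, 197, 172), (84, 198, 176), (88, 200, 182), (92, 200, 183), (96, 201, 185), (100, 201, 186), (104, 202, 185), (108, 202, 187), (112, 202, 187), (116, 203, 188), (120, 203, 188), (124, 202, 188), (128, 204, 189), (132, 203, 189), (136, 204, 188), (140, 204, 188), (144, 197, 196), (148, 185, 203), (152, 201, 204), (156, 204, 206), (160, 193, 193), (164, 56, 85), (168, 56, 57), (172, 58, 58), (176, 57, 57), (180, 57, 56), (184, 57, 57), (188, 56, 57), (192, 54, 61), (196, 148, 200), (200, 157, 216), (204, 156, 207), (208, 157, 188), (212, 157, 189), (216, 158, 188), (220, 157, 188), (224, 157, 190), (228, 156, 191), (232, 154, 190), (236, 48, 87), (240, 26, 27), (244, 26, 24), (248, 25, 26)]
shift [ -17. -354.  -19.] dist 354.9 roll 0.1 rows 7.098242014360962
```

Run:
```python
from h import *
np.set_printoptions(suppress=True,precision=1,linewidth=200)
w=cam('wrist');H=np.array(w['hand_eye'])
for dz in(0,10,18): # camera/tool really dz higher than reported
    print(dz,[proj(w,np.array([a,0,50.4+dz-z]),H)[1] for a,z in((42,69),(49,27),(68,12))])
f=cv2.imread('pics/w6.png').min(2)
print([(r,int(np.median(f[r,284:293]))) for r in range(120,240,3)])
f=cv2.imread('pics/w7.png'); print([(r,f[r,288].tolist()) for r in range(186,250,3)])
print('cols', [(r,[int(v) for v in f[r,240:340:5].min(1)]) for r in (198,203,208,214,222,232)])
```

```text
0 [np.float64(174.77086314502853), np.float64(155.5323837194074), np.float64(127.74615871641234)]
10 [np.float64(172.17167971200706), np.float64(154.1854224018231), np.float64(127.57861635260356)]
18 [np.float64(170.27494338657905), np.float64(153.18698914349238), np.float64(127.45403111293193)]
[(120, 181), (123, 183), (126, 105), (129, 53), (132, 43), (135, 53), (138, 55), (141, 54), (144, 54), (147, 53), (150, 53), (153, 54), (156, 62), (159, 176), (162, 200), (165, 202), (168, 183), (171, 91), (174, 96), (177, 116), (180, 185), (183, 194), (186, 199), (189, 200), (192, 199), (195, 199), (198, 201), (201, 200), (204, 200), (207, 200), (210, 200), (213, 184), (216, 129), (219, 130), (222, 128), (225, 130), (228, 126), (231, 87), (234, 23), (237, 24)]
[(186, [57, 98, 153]), (189, [62, 99, 155]), (192, [62, 97, 150]), (195, [119, 121, 120]), (198, [176, 181, 180]), (201, [210, 215, 214]), (204, [211, 218, 217]), (207, [212, 218, 217]), (210, [214, 218, 217]), (213, [215, 219, 219]), (216, [145, 149, 148]), (219, [149, 150, 150]), (222, [144, 147, 146]), (225, [149, 149, 149]), (228, [145, 150, 149]), (231, [144, 148, 149]), (234, [143, 148, 148]), (237, [140, 146, 146]), (240, [142, 146, 145]), (243, [144, 150, 151]), (246, [138, 142, 141]), (249, [112, 113, 113])]
cols [(198, [205, 206, 199, 126, 156, 161, 157, 134, 177, 177, 180, 180, 177, 216, 217, 218, 191, 190, 200, 208]), (203, [206, 206, 198, 126, 156, 161, 153, 166, 205, 210, 213, 217, 209, 200, 213, 210, 191, 185, 199, 210]), (208, [208, 206, 202, 124, 156, 157, 153, 162, 206, 212, 215, 216, 211, 184, 191, 187, 192, 187, 193, 209]), (214, [204, 204, 199, 124, 155, 160, 155, 157, 192, 194, 196, 163, 121, 186, 189, 190, 183, 200, 182, 204]), (222, [204, 204, 197, 120, 160, 157, 154, 134, 146, 147, 145, 144, 123, 185, 189, 191, 183, 211, 205, 167]), (232, [203, 203, 200, 119, 156, 25, 57, 136, 143, 146, 148, 143, 121, 65, 30, 190, 182, 209, 209, 195])]
```

Run:
```python
from h import *
f=cv2.imread('pics/w7.png'); g=f.min(2)
print('     '+''.join(f'{c:<10d}' for c in range(240,345,20)))
for r in range(188,252,2): print(r,' '.join(''.join('%x'%(int(v)//16) for v in g[r,240:345:2]) for _ in[0]))
```

```text
240       260       280       300       320       340       
188 cccccc888333333333334333333344434333236cddccbccdddddc
190 cccccc888333333333333343334444444432336cdccccccdddddd
192 dccccc888333333333334433344444434333237cdccbccccddddd
194 cccccc888576778999987777777778999999999bddcbcccdddddd
196 cccccc88889999abba888898988998accccccccbcdcbcccdddddd
198 ccddcc88799aa999979abbbbbbbbbbbbdddddddcbccbbccdddddd
200 cccccc887999a99a78accccccccccccadddddddcbccbccddddddd
202 cccccc88799999a979bcddddddddddcccddddddcbccbcccdddddd
204 ccccdc887999a99979bccddddddddddcbbccddccbccbccdcddddd
206 cccccc8879aaa9a969bccddddddddddcabbbbbbbbccbbcccddddd
208 ddcccc88799a9a9969bccddddddddddcabbbbbbbcccbbccdddddd
210 cccccc8879999a9969bccddddddcccb78bbbbbbbbccbbbccddddd
212 ccccdc88799a99a979bcddddddcba8768bbbbbbbbccbbbcccdddd
214 cccccc887999a99979abccccccba98768bbbbbbcbdccbbbccdddd
216 cccccc887999a9a968888989998888768bbbbbbcbddcbbbcccddd
218 cccccc88799a9a9968899999999998768cbbbbbcbdcccbbbcccdd
220 cccccc88899999a968899998999998768cbbbbbcbddcccbbabbbc
222 cccccc8879a999a968899999999898768cbbbbbcbdddccca9aaaa
224 cccccc88899aa9a968898999898888768bbbbbbcbdddddcbaaaaa
226 cccccc888999a99968899989999998768bbbbbbcbddddddcbbaaa
228 cccccc888999988968889999999898768aaacbbcbddddddcbbbbb
230 cccccc88899a621868888999899998768524bbbcbdcddddcbbbbb
232 cccccc88899a411368898999998898764211bbbcbddddddcbbbbb
234 cccccc8889a83111688999988999887621118bbcbddcddddbbbbb
236 cccccb88895211126889999998988876311114acadddddcdcbbbb
238 ccccca888611111168899999998898763111113bbddcddcdbbbbb
240 ccccc98872111111688889998988887631111117bdcddddccbbbb
242 ccccc98841111111688888999998887631111113addcdcddcbbbb
244 ccccc987111111115789889999888877311111117ddcdddddbbbb
246 aaaab774111111115679987888888766211111112abbbbbba9999
248 11111111111111115678887777777766311111111111111111111
250 11111211111111115666777677766766311111111111211211111
```

Run:
```python
from h import *
go(531.3,-205,200,183)
```

```text
shift [  -6.1 -354.1   -1.2] dist 354.1 roll -0.04 rows 7.0822378010274925
```

Request:
arm_command:
  targets:
    - [-1,-45,0,0,0]
    - [-2,-90,0,0,0]
    - [-3,-135,0,0,0]
    - [-3,-180,0,0,0]
    - [-4,-225,0,0,0]

```text
t: 17.6
eef_pos: [520.7, -77.9, 194.7]
tcp_rot: [3.14, -0.003, -3.091]
ft_force: [0.9, 0.3, -2.6]
opening: 0.187
grip_force: 30.0
```

Request:
arm_command:
  targets:
    - [0,-40,0,0,0]
    - [-1,-80,0,0,0]
    - [-2,-115,0,0,0]
    - [-2,-129,0,0,0]
    - [-2,-129,0,0,0]

```text
t: 18.1
eef_pos: [529.7, -206.2, 194.7]
tcp_rot: [3.14, -0.003, -3.093]
ft_force: [0.4, -0.1, -2.6]
opening: 0.188
grip_force: 30.0
```

Request:
arm_command:
  targets:
    - [0,0,25,0,0]
    - [0,0,50,0,0]
    - [0,0,75,0,0]
    - [0,0,85,0,0]
    - [0,0,85,0,0]

```text
t: 18.6
eef_pos: [529.8, -203.7, 110.2]
tcp_rot: [3.14, -0.003, -3.09]
ft_force: [-0.0, -0.3, -1.3]
opening: 0.19
grip_force: 30.0
```

Run:
```python
from h import *
s=env.state();print(s['t'],s['ft_force'],s['moment'],s['opening']); go(531.3,-205,75,183)
f=cam('wrist')['frame'].min(2)
for r in range(184,236,4): print(r,''.join('%x'%(int(v)//16) for v in f[r,230:345:2]))
```

```text
18.6 [-0.02916577 -0.30678943 -1.31153942] [ 0.02460015 -0.00675255  0.03857036] 0.19005780567349057
shift [-1.5 -1.4 35.1] dist 35.2 roll -0.03 rows 0.7041429217439322
184 cccdcccb788a9befffefecbaaaaaaaabaaaffffeffeeeeeeeeefffffff
188 87777777778a99aabbaaaaaaabaaaaaaaa79999999999999999aaaaaaa
192 7778898777862222222233333333333333333333333322233333333233
196 77789998777325abbbbbeecaaabbbbbbbbaceeeeeeeee4333333332233
200 78777656666229bcbcccc9aceeeeeeeeeeeedefffffff7222222222222
204 78776666666229bbccccb8bdeeeeeffffffeeeeeeeeef7222222222222
208 77766666665228bacbccb8bdeeeeeefffffeeceeeeeee6222222222222
212 57777777755229bcbcccb8bdeeeeeffffffa7aeeeeeee6222222221222
216 8bbbcbbbb84229bbccccb8aaabbbabaaaaa98aedeedee7111221222111
220 8bbbbbccc84229bbbcccb8aaaabbbbbbbba98aeeedeee7122111211111
224 8bbcccccb83229bbbbccb8aaaaabbbabbba98aedeeeee8111111111111
228 9bccbbbbc93229bbcbaab8aabbbbbbabbaa98adcdeeee8111111111111
232 9bbbccbbb9312abcc51148aababbaaabbaa985212deee8111111111111
```

Request:
arm_command:
  targets:
    - [-1,-1,4,0,0]
    - [-1,-1,8,0,0]
    - [-1,-1,10,0,0]
    - [-1,-1,10,0,0]

```text
t: 19.05
eef_pos: [531.5, -206.0, 101.5]
tcp_rot: [3.141, -0.0, -3.091]
ft_force: [-0.6, -0.5, -1.4]
opening: 0.185
grip_force: 30.0
```

Request:
arm_command:
  targets:
    - [0,0,2,0,0]
    - [0,0,4,0,0]
    - [0,0,5,0,0]
    - [0,0,5,0,0]

```text
t: 19.45
eef_pos: [531.5, -206.0, 96.4]
tcp_rot: [3.141, -0.0, -3.09]
ft_force: [-0.7, -0.3, -1.8]
opening: 0.187
grip_force: 30.0
```

Request:
arm_command:
  targets:
    - [0,0,2,0,0]
    - [0,0,4,0,0]
    - [0,0,5,0,0]
    - [0,0,5,0,0]

```text
t: 19.85
eef_pos: [531.8, -206.2, 91.6]
tcp_rot: [-3.141, 0.001, -3.091]
ft_force: [0.3, 0.1, 2.2]
opening: 0.187
grip_force: 30.0
```

Request:
arm_command:
  targets:
    - [0,0,2,0,0]
    - [0,0,4,0,0]
    - [0,0,4,0,0]

```text
t: 20.15
eef_pos: [531.7, -206.1, 87.5]
tcp_rot: [-3.142, 0.0, -3.091]
ft_force: [-0.6, -0.6, 3.9]
opening: 0.188
grip_force: 30.0
```

Request:
arm_command:
  targets:
    - [0,0,2,0,0]
    - [0,0,4,0,0]
    - [0,0,4,0,0]

```text
t: 20.45
eef_pos: [531.5, -206.1, 83.4]
tcp_rot: [3.142, -0.0, -3.09]
ft_force: [-0.7, -0.5, 4.7]
opening: 0.188
grip_force: 30.0
```

Run:
```python
from h import *
s=env.state();print(s['t'],s['ft_force'],s['moment'],s['opening'])
f=cam('wrist')['frame'].min(2)
for r in range(180,248,4): print(r,''.join('%x'%(int(v)//16) for v in f[r,230:345:2]))
```

```text
20.45 [-0.67838186 -0.45638119  4.72938077] [-0.07502731 -0.26103686 -0.07768378] 0.18817210731235784
180 cdddddda88899ceffffeeeeeeeeeeeefefffffffffffffffffffffffff
184 cddcccc978899befeeeeeeeeeeeefeeeeeeeeeefffffffffffffffffff
188 7777777778899adeeeeeeeeecbaaaaaaaaaaabbcccbbbbbbbbbbbbbbbb
192 77777777779999aaadeeeeeedcaaaaaaaaaa9feeeeeeeeeeefffffffff
196 77888887779998999999bba899aaaaaaaaabbcbbbbbba9999aaaaaaaaa
200 77889887779928bbbbbbb9aceeeeeeeeeeeecefeeefee5222222222222
204 77776556666428bbbbbbb8bdedeeeeeeeeeeeddeeeeee6232222333333
208 77766666666328bbbbbbb8adeeeeeeeeeeeeebdddddde6222222222222
212 77666666665228babbbbb8bdeeeeeeeeeeba99dddddde6222222222222
216 56666666655229bbbbbbb8acbaaabbbbaaa979dddddde6222222222221
220 87877888654229bbbbbbb8aaaabaaaaaaaa98adddddde6122222211111
224 bbbbbbbba54228babbbbb8aaaabaaaaaaaa97adddddde7122211212121
228 bbbbbbcca54229bbbbaab89aaaaaaaaaaaa97accdddde7121121111111
232 bbbccbbba54229bbb511479abaaaaaaaaaa985212ddde7111111111111
236 bcbbbbbba54129b62112279aaaaaaaaaaaa98311125ce7111111111111
240 bbbbbbbba67129311111289aa9aaaaaaaaa98311111198111111111111
244 bbbbbbbba8b121111111167aaaaaaaaaaaa88311111113111111111111
```

Request:
arm_command:
  targets:
    - [0,0,2,0,0]
    - [0,0,4,0,0]
    - [0,0,4,0,0]

```text
t: 20.8
eef_pos: [531.3, -206.0, 79.3]
tcp_rot: [3.141, -0.001, -3.09]
ft_force: [-1.1, -1.5, 3.6]
opening: 0.186
grip_force: 30.0
```

Request:
arm_command:
  targets:
    - [0,0,1,0,0]
    - [0,0,2,0,0]
    - [0,0,2,0,0]

```text
t: 21.1
eef_pos: [531.4, -206.1, 77.5]
tcp_rot: [3.141, -0.0, -3.09]
ft_force: [-2.9, -1.1, 4.6]
opening: 0.188
grip_force: 30.0
```

Run:
```python
from h import *
s=env.state();print(s['t'],s['ft_force'],s['moment'],s['opening'])
f=cam('wrist')['frame'].min(2)
for r in range(190,222,2): print(r,''.join('%x'%(int(v)//16) for v in f[r,230:345:2]))
```

```text
21.1 [-2.94458871 -1.08923915  4.58087041] [-0.19001802  0.10459381 -0.07994252] 0.18759435817431014
190 8bbbbbb777998ceeeeeeeeeeeebbbbbbbaaaaaaaaaaaaaaaaaaaaaaaae
192 7777777777998bdeedeeeeeeeeaaaaaaaaaa9cdddcdcdcdccddddddddd
194 77777777779989aaa9dedeeeeeaaaaaaaaaa9eeeeeeeeeeeeeeeeeeeee
196 77788877779989aaaaaa9eedba999999999a8feefeeeeeeeeeffffffff
198 77888777779999a999999daabccccccccccc8bccccccccccccdddddddd
200 77888877779999999999989bcdedeeeeeeeecccccccca7888899999999
202 77888877789956abbbbbb8aceeeeeeeeeeeedeeeeeeee3343334333333
204 77888777779517abbbbbb8aceeeeeeeeeeeeddedeeeee4222332332232
206 77775556666318aabbbbb8aceeeeeeeeeeeedcedddddd4222222322222
208 77756566666327aabbbbb8aceeeeeeeeeeedcbddddddd5222322222232
210 77766666666218aabbbbb8aceeeeeeeeeec87bddddddd5222222222222
212 77666666665228abbbbbb8aceeeeeeeeeed97bddddddd5222222222221
214 76666666665228abbbbbb89abbbbbbbbbaa97bdddddde5122222222121
216 76666666655228abbbbbb79aaaaaaaaaaaa97bddddddd5122222222222
218 66666666654228aabbbbb79aaaaaaaaaaaa97bddddddd5122222221212
220 66666666554218babbbbb89aaaaaaaaaaaa97bddddddd5122212212211
```

Request:
arm_command:
  targets:
    - [0,0,-1,0,0]
    - [0,0,-3,0,0]
    - [0,0,-3,0,0]

```text
t: 21.45
eef_pos: [530.4, -205.8, 80.2]
tcp_rot: [3.141, -0.003, -3.09]
ft_force: [-5.4, -2.0, 2.4]
opening: 0.182
grip_force: 30.0
```

Request:
arm_command:
  targets:
    - [0,6,0,0,0]
    - [0,12,0,0,0]
    - [0,18,0,0,0]
    - [0,24,0,0,0]
    - [0,30,0,0,0]

```text
t: 21.95
eef_pos: [529.9, -176.3, 80.6]
tcp_rot: [-3.141, -0.0, -3.091]
ft_force: [-3.2, -3.6, 2.6]
opening: 0.188
grip_force: 30.0
```

Request:
arm_command:
  targets:
    - [0,6,0,0,0]
    - [0,12,0,0,0]
    - [0,18,0,0,0]
    - [0,24,0,0,0]
    - [0,30,0,0,0]

```text
t: 22.45
eef_pos: [528.3, -146.2, 80.5]
tcp_rot: [-3.141, -0.0, -3.091]
ft_force: [-3.0, -4.1, 2.6]
opening: 0.185
grip_force: 30.0
```

Run:
```python
from h import *
s=env.state();print(s['t'],s['ft_force'],s['moment'],s['opening'])
f=cam('wrist')['frame'].min(2)
for r in range(190,222,2): print(r,''.join('%x'%(int(v)//16) for v in f[r,230:345:2]))
```

```text
22.45 [-2.95043368 -4.06230278  2.60507038] [-0.78532458  0.3343057  -0.25038083] 0.18476734333891912
190 9cccccddcdddddddcddcccccccccccccccccccccccccccccccddddddcd
192 bbbbdeefeeeeeeeeeeedddeeeeeeeeeeeeeeeeeeeeeeeeeeeeeeeeeeee
194 bbbbbccccccccccccbbaaabeeeeedeeeeeeeeeeeeeeeeeeeeeeeeeeeee
196 99aa9a999a99999999988889a99989aaaabccccccccccccccddddddddd
198 777767776677677777777779bccccccccccc9888888888888899999999
200 33333333333334899999999bdedeeeeeeeeecccccccc93333333433333
202 22222222222226abbbbbb8aceeeeeeeeeeeeeeeeeeeee3232323223232
204 22222222222227abbbbbb8aceeeeeeeeeeeeddeeeedee4223232222222
206 22222222222228abbbbbb8aceeeeeeeeeeeeecdddeddd4222222222222
208 22222222222228aabbbbb8aceeeeeeeeeeeedbddddddd5222222222222
210 21222222121218abbbbbb8aceeeeeeeeedaa89ddddddd5222222222222
212 12122121222218abbbbbb7aceeeeeeeeeea979ddddddd5222222222122
214 11111212222218abbbbbb79aaabbbbbbbba979ddddddd5222222222222
216 11111112221218abbbbbb79aaaaaaaaaaaa979ddddddd5222222222221
218 11111111121118aabbbbb799aaaaaaaaaaa979ddddddd5122212212212
220 11111111111118aabbbbb79aaaaaaaaaaaa879ddddddd5222211222211
```

Request:
arm_command:
  targets:
    - [0,6,0,0,0]
    - [0,12,0,0,0]
    - [0,18,0,0,0]
    - [0,24,0,0,0]
    - [0,30,0,0,0]

```text
t: 23.0
eef_pos: [526.8, -116.3, 80.5]
tcp_rot: [-3.141, -0.0, -3.091]
ft_force: [-3.0, -4.6, 2.3]
opening: 0.186
grip_force: 30.0
```

Request:
arm_command:
  targets:
    - [0,6,0,0,0]
    - [0,12,0,0,0]
    - [0,18,0,0,0]
    - [0,24,0,0,0]
    - [0,30,0,0,0]

```text
t: 23.5
eef_pos: [525.2, -86.3, 80.5]
tcp_rot: [-3.142, -0.001, -3.091]
ft_force: [-3.6, -4.1, 3.1]
opening: 0.187
grip_force: 30.0
```

Request:
arm_command:
  targets:
    - [0,6,0,0,0]
    - [0,12,0,0,0]
    - [0,18,0,0,0]
    - [0,22,0,0,0]
    - [0,22,0,0,0]

```text
t: 24.0
eef_pos: [524.0, -64.0, 80.5]
tcp_rot: [3.141, -0.001, -3.09]
ft_force: [-3.5, -0.8, 1.9]
opening: 0.187
grip_force: 30.0
```

Run:
```python
from h import *
s=env.state();print(s['t'],s['eef_pos'],s['ft_force'],s['moment'],s['opening'])
f=cam('wrist')['frame'].min(2)
for r in range(184,220,2): print(r,''.join('%x'%(int(v)//16) for v in f[r,230:385:2]))
```

```text
24.0 [524.01778609 -63.99979923  80.48159497] [-3.46199256 -0.81798761  1.87843405] [-0.16587028  0.39301341 -0.05619281] 0.18707249253137315
184 eeeeeeeeeeeeeeeeeeeeeeeeeeeeeeeeeeeeeeeeeeeeedcccdeeeeeeeeeeeeeeeeeeeeeeeeeeee
186 eeeeeeeeeeeeeeeeeeeeeeeeeeeeeeeeeeeeeeeeeeeeedccceeeeeeeeeeeeeeeeeeeeeeeeeeeee
188 eeecbbbbbbbbbceeeeeeeeeeeeeeeeeeeeeeeeeeeeeeedcccdeeeeeeeeeeeeeeeeeeeeeeeeeeee
190 9accccccccccccdcdddccdeeeeeeeeeeeeeeeeeeeeeeedcccddeeeeeeeeeeeeeeeeeeeeeeeeeee
192 aabbeeeeeeeeeeeedddddceeeeeeeeeeeeeeeeeeeeeeecccceeeeeeeeeeeeeeeeeeeeeeeeeeeee
194 aaaabbbbbbbbbbbbaa9998aeeddeeeeeeeeeeeeeeeeeecccceeeeeeeeeeeeeeeeeeeeeeeeeeeee
196 999999999999999999888769999999a9aaceeeeeeeeeecccceeeeeeeeeeeeeeeeeeeeeeeeeeeee
198 666666666666666777776679bbcbbbccccccbdddddddecccceeeeeeeeeeeeeeeeeeeeeeeeeeeee
200 22232223323333899999989bdddddddeeeedbccccccca58cceeeeeeeeeeeeeeeeeeeeeeeeeeeee
202 22222222222225abbbbbb8acdeeeeeeeeeeedeeeeeeee33bdededeeeeeeeeeeeeeeeeeeeeeeeee
204 22222222222227abbbbbb7acdeeeeeeeeeeeddeedeeee429ddeeeeeeeeeeeeeeeeeeeeeeeeeeee
206 22222222222227aaabbbb7acdeeeeeeeeeeedcdeddddd428dddcddeeeeeeeeeeeeeeeeeeeeeeee
208 22122222222217aabbabb7aceeeeeeeeeeeecbddddddd528cccccceeeeeeeeeeeeeeeeeeeeeeee
210 11111111222217aabbbbb7aceeeeeeeeeeb97addddddd528ccccccdeeeeeeeeeeeeeeeeeeeeeee
212 11121112212217abbbbbb7aceeeeeeeeeea87bddddddd528ccccccddeeeeeeeeeeeeeeeeeeeeee
214 11111112112117abaaaba79aa9babbbbbb987bddddddd527ccccccddddeeeeeeeeeeeeeeeeeeed
216 11111111111218ababbbb79999aaaaaaaa987bddddddd526ccccccdddddeeeeeeeeeeeeeeeeedd
218 11112111111118a9ababb79999aaaaaaaa987bddddddd526ccccccddddddeeeeeeeeeeeeeeeddc
```

Request:
arm_command:
  targets:
    - [0,0,-15,0,0]
    - [0,0,-50,0,0]
    - [0,0,-95,0,0]
    - [0,0,-120,0,0]
    - [0,0,-120,0,0]

```text
t: 24.55
eef_pos: [525.7, -64.5, 203.5]
tcp_rot: [-3.14, 0.005, -3.09]
ft_force: [-0.2, 0.7, -2.3]
opening: 0.187
grip_force: 30.0
```

Run:
```python
from h import *
s=env.state();print(s['t'],s['eef_pos'],s['ft_force'],s['opening']); go(502.5,147,160,181.2)
```

```text
24.55 [525.71222114 -64.46965264 203.46037368] [-0.24979605  0.74624189 -2.26896476] 0.18711550935413826
shift [ 12.5 212.4  43.1] dist 217.1 roll 1.75 rows 4.3426731526360705
```

Request:
arm_command:
  targets:
    - [2,45,0,0,0]
    - [5,90,0,0,0]
    - [8,135,10,0.5,0]
    - [10,180,25,1,0]
    - [12.5,212,40,1.8,0]

```text
t: 25.05
eef_pos: [499.9, 149.1, 158.6]
tcp_rot: [3.141, -0.002, -3.121]
ft_force: [1.0, -0.5, -1.8]
opening: 0.191
grip_force: 30.0
```

Request:
arm_command:
  targets:
    - [0,0,30,0,0]
    - [0,0,60,0,0]
    - [0,0,90,0,0]
    - [0,0,115,0,0]
    - [0,0,115,0,0]

```text
t: 25.55
eef_pos: [498.6, 146.5, 41.7]
tcp_rot: [-3.141, -0.007, -3.122]
ft_force: [-0.8, 0.2, -1.4]
opening: 0.189
grip_force: 30.0
```

Run:
```python
from h import *
s=env.state();print(s['t'],s['ft_force'],s['moment']); go(502.5,147,36,181.2)
```

```text
25.55 [-0.81449582  0.15801178 -1.40228523] [ 0.00563763  0.05750277 -0.03122621]
shift [-4.   0.5  5.7] dist 7.0 roll -0.07 rows 0.13921615080690267
```

Request:
arm_command:
  targets:
    - [-4,0,4,0,0]
    - [-4,0,8,0,0]
    - [-4,0,11,0,0]
    - [-4,0,11,0,0]

```text
t: 25.95
eef_pos: [505.1, 146.9, 34.8]
tcp_rot: [3.141, 0.001, -3.122]
ft_force: [-0.2, -0.1, -2.6]
opening: 0.188
grip_force: 30.0
```

Request:
arm_command:
  targets:
    - [0,0,2,0,0]
    - [0,0,4,0,0]
    - [0,0,4,0,0]

```text
t: 26.25
eef_pos: [505.4, 147.0, 31.2]
tcp_rot: [3.141, 0.001, -3.122]
ft_force: [-0.4, -0.2, 6.0]
opening: 0.188
grip_force: 30.0
```

Request:
arm_command:
  targets:
    - [-3,0,1,0,0]
    - [-6,0,2,0,0]
    - [-9,0,3,0,0]
    - [-12,0,4,0,0]
    - [-12,0,4,0,0]

```text
t: 26.75
eef_pos: [517.7, 147.2, 27.4]
tcp_rot: [3.141, 0.002, -3.122]
ft_force: [0.2, 0.1, 7.5]
opening: 0.191
grip_force: 30.0
```

Run:
```python
from h import *
s=env.state();print(s['t'],s['ft_force'],s['moment'])
f=cam('wrist')['frame'].min(2)
for r in range(150,226,3): print(r,''.join('%x'%(int(v)//16) for v in f[r,230:345:2]))
```

```text
26.75 [0.23548728 0.08295994 7.51968328] [-0.08585378  0.36444178  0.01068662]
150 bbbaaaaaaaabbbbbbbbbbbbbbbbbbbbbbbbbbbbbbbbbbbbbbbbbbbbbbb
153 baaaaaabbbcccccccccbbbbbbcbbbbbbbbbbbbbbbbbbbbbbbbbbbbbbbb
156 aaabbbbcccccccccccccccccccbbbbbbbbbbbbbbbbbbbbbbbbbbbbbbbb
159 aabbbcccccccccccccccccccccbbbbbbbbbbbbbbbbbbbbbbbbbbbbbbbb
162 bbbcccccccccccccccccccccccbbbbbbbbbbbbbbbbbbbbbbbbbbbbbbbb
165 bcccccccccccccccccbbbbbbbbbbbbbbbbbbbbbbbbbbbbbbbbbbbbbbbb
168 cccccccccbbbccccccbbbbbbbbbbbbbbbbbbbbbbbbbbbbbbbbbbbbcccc
171 cccccbbbbbbbbbbbbbbbbbbbbbbbbbbbbbbbbbbbbbbbbbbbbbbbbbbbbc
174 ccccbbbbbbbbbbbbbbbbbbbbbbbbbbbbbbbbbbbbbbbbbbbbbbbbbbbbbc
177 bbb8666555556666666555555555555455555555555555555555555acc
180 88623232333233333333333333332333333333333333333333333334ac
183 88533333333333333333333333333333333333333333333333333333ab
186 88722222222222566666666666666666666666666666433322222225bb
189 88522322222228cdddcddcccccccccccccccccccccccc63322322334ab
192 88622222222228999999acccbccccccccccdddddddddc83322232334ab
195 886222222222389999999967999999aaaa99bdddddddd82332222334bb
198 88822222222238999999978abbbbbbcccccbbcddddcdd82332222334ac
201 88822212222238999999969bccccdddddddccabbbbccc92332222336bc
204 88822212222238999999969bcccdccddddddc9bbbbbbb92332222336bc
207 88822212222238999999979bcccddddddddcc9bbbbbbb92332222336bc
210 88822212222238999999969bcccccddddddcc9bbbbbbc92332222336bc
213 88832212222238999999969bccddddddddddc9bbbbbbb92332222337bc
216 88832222222238999999969bccccdcddddcbb7bbbbbbb92332222337bc
219 88842212222238999999969bcccddddd988767bbbbbbb92222222338bc
222 88842211222238999999968899999999888767bbbbbbb92322222338bc
225 88842212222238999999968888888888888767bbbbbbc9222222223abc
```

Request:
arm_command:
  targets:
    - [-3,0,2,0,0]
    - [-6,0,4,0,0]
    - [-9,0,5.5,0,0]
    - [-12,0,7,0,0]
    - [-12,0,7,0,0]

```text
t: 27.3
eef_pos: [530.4, 147.5, 20.6]
tcp_rot: [3.141, 0.003, -3.122]
ft_force: [1.4, 0.3, 7.6]
opening: 0.185
grip_force: 30.0
```

Run:
```python
from h import *
s=env.state();print(s['t'],s['ft_force'],s['moment'])
f=cam('wrist')['frame'].min(2)
for r in range(150,226,3): print(r,''.join('%x'%(int(v)//16) for v in f[r,230:345:2]))
```

```text
27.3 [1.37457622 0.30072515 7.62330174] [-0.07590601 -0.02328051  0.01817722]
150 bbbbbbbbbbbbbbbbbbbbbbbbbbbbbbbbbbbbbbbbbbbbbbbbbbbbbbbbbb
153 bbbbbbbbbbbbbbbbbbbbbbbbbbbbbbbbbbbbbbbbbbbbbbbbbbbbbbbbbb
156 bbbbbbbbbbbbbbbbbbbbbbbbbbbbbbbbbbbbbbbbbbbbbbbbbbbbbbbbbb
159 cccbbbbbbbbbbbbbbbbbbbbbbbcbbbbbbbbbbbbbbbbbbbbbbbbbccccbb
162 972222222222222222222222222222222222222222222222222222225b
165 8333333333333333333333333333333333333333333333333333333338
168 8433333333333333333333333333333333333333333333333333333339
171 863322332332333222333333233333333333333333333333322222334a
174 843332222222246666666666666666666666666666665433322222333a
177 8433222222226acccccccccccccccccccccccccccccccb43322222333a
180 8533222222227bdddddddddddddddddddddddddddddddc62332222333a
183 8533222222227bdddddddddddddddddddddddddddddddc62332222333a
186 862221222222789999ddddddcbbbbbbbbcdddddddddddc63332222334b
189 862221222222799999a99984454555555558dddddddddc63332222334a
192 882222222222799999999855555555555566abbcdddddc63332222335b
195 8822222222227999999997567777777877777bbccddddc53332222335b
198 88222222222279999999868abbbbbbbbbbbbbabbbbbddc53332222335b
201 88222222222279999999779bccccccccccccc9bbbbbbcb53332222336b
204 8822222222226999999978abcccddddddddccabbbbbbbb43332223336b
207 88322122222268999999789bcccccdddddddcabbbbbbbc43322222337b
210 8832212222226999999978abcccccddddddcc9bbbbbbbb33322222337b
213 88422212222269999999789bcccccddddddccabbbbbbbb43322222338b
216 8842212222226999999978abcccccdddddddcabbbbbbbb43322222339b
219 88422122222159999999779bcccdcddddddc86bbbbbbbb3332222233ab
222 88522212222259999999789bcccddddddccb76bbbbbbbb3332221233ab
225 88522212222259999999777888888888888776bbbbbbbb3332222233ab
```

Request:
arm_command:
  targets:
    - [-1,0,-1,0,0]
    - [-4,0,-1,0,0]
    - [-8,0,-1,0,0]
    - [-8,0,2,0,0]
    - [-8,0,2.5,0,0]

```text
t: 27.85
eef_pos: [539.7, 147.7, 18.3]
tcp_rot: [3.141, 0.006, -3.122]
ft_force: [3.2, -1.1, 15.4]
opening: 0.183
grip_force: 30.0
```

Request:
arm_command:
  targets:
    - [0,0,0,0,0]
    - [0,0,-1,0,0.5]
    - [0,0,-1,0,0.5]
    - [0,0,-1,0,0.5]
    - [0,0,-1,0,0.5]

```text
t: 28.35
eef_pos: [536.8, 147.6, 17.8]
tcp_rot: [3.142, -0.0, -3.122]
ft_force: [0.4, 0.2, 0.4]
opening: 0.462
grip_force: 0.0
```

Request:
arm_command:
  targets:
    - [0,0,0,0,0.55]
    - [0,0,-30,0,0.55]
    - [0,0,-70,0,0.55]
    - [0,0,-115,0,0.55]
    - [0,0,-160,0,0.55]

```text
t: 28.85
eef_pos: [536.6, 147.5, 179.6]
tcp_rot: [3.142, -0.001, -3.122]
ft_force: [0.7, 0.2, 0.6]
opening: 0.553
grip_force: 0.0
```

Request:
arm_command:
  targets:
    - [0,0,-40,0,0.55]
    - [0,0,-80,0,0.55]
    - [0,0,-80,0,0.55]

```text
t: 29.15
eef_pos: [538.6, 147.8, 263.2]
tcp_rot: [3.14, 0.008, -3.122]
ft_force: [-0.2, -0.3, 0.0]
opening: 0.547
grip_force: 0.0
```

Run:
```python
from h import *
np.set_printoptions(suppress=True,precision=1)
s=env.state();print(s['t'],s['eef_pos'],s['ft_force'])
T=wT();T[2,3]+=15;c=cam('wrist','w9');W=T@np.array(c['hand_eye']);f=c['frame'][:,:,::-1].copy();hsv=cv2.cvtColor(f,cv2.COLOR_BGR2HSV)
u,v=proj(c,[550,147,12],W).astype(int);print(u,v)
win=np.zeros(f.shape[:2],np.uint8);win[v-55:v+60,u-45:u+45]=1
m=((hsv[...,0]<20)&(hsv[...,1]>90)).astype(np.uint8)*win
for n,mm,z in(('tray',m,12),('white',(f.min(2)>205).astype(np.uint8)*win,69)):
    x,y,w,h=cv2.boundingRect(mm);print(n,x,y,w,h)
for r in range(v-52,v+56,4): print(r,''.join('%x'%(int(q)//16) for q in f.min(2)[r,u-45:u+45:2]))
```

```text
29.15 [538.6 147.8 263.2] [-0.2 -0.3  0. ]
286 178
tray 261 135 53 86
white 241 123 90 115
126 ddddddccbccddddddddddddddccccccdddddddddddddd
130 dddddcccdddccccdddccccccccccccccccddddddddddd
134 ddddcbcdcc977777777777776666777777778dddddddc
138 ddccbcdb99533333333333323333334332335cdddddcb
142 ccbcccda99543434433343433444444443335cdddddcc
146 bbccdddc99543334cdddddddddddddd644335cddddccd
150 cddddddd99533334eeeeedcccdeddee733336cddddccd
154 ddddbbaa99632334aaaa8bccccaddee733336cdddcccd
158 dda9999999633334aaaaaeeeeedccce733336cdddccdd
162 dda9999999622334aaaaaeeeeedccdd733337cddccddd
166 dda9999999732334aaaaaeeeeedccdd733337cddcccdd
170 dda9999999732334aaaa9eeeeedccdd633237cddcccdd
174 dda9999999832333aaaa9eeeeedbcdd633237cddcccdd
178 dda9999999922333aaaaaeeeeedccdd633338cdddcccd
182 dda99999998223339aaa9eeeeedccdd633238cddddccc
186 dda9999999832333aaaa9eeeeedccdd633238cddddddd
190 dda99999998333239aaa9eeeeedccdd533239cddedddd
194 dda99999999323339aaa9eeeeedcddd533239cddddddd
198 dda99999999323339aaa9eeeeedcddd533239cddddddd
202 ddca9999998322329aaa9eeeeeddddd53223adddddddd
206 dddbabab999423329aaa9eeeeeddddd43323bdddddddd
210 dddddddda994344357878eeeeed667633323bdddddddd
214 dddddddda995334333443555554443343323bdddddddd
218 ddddddddd995333333333333333333333334bdddddddd
222 cccdcccccccccdccddcdddcdddcddcdddcddddddddddd
226 bbcbcbbbbbbbbccdddddddddddddddddddddddddddddd
230 bbaabbbccccccbbccdddddddddddddddddddddddddddd
```

```bash
python3 -c "
from h import *
print(env.job_done())"
```

```text
the job is handed in; nothing more can be done
None
```

The job is handed in, but `job_done()` returned no verdict. By my last readings the lever was locked, the screen was wiped end to end at about 5 to 7 N, and the wiper was flat and centred in its tray. I did not look at the lever again after the wipe.

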